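# Pack the duty radios, latch the case and slide it away

### The job

Put the duty radios away for the night: lay every two-way radio on the desk down side by side on the foam inside the open grey case, shut the lid, hook the wire loop of each of its two draw latches over its keeper on the lid and snap both levers fully down. Then press the release lever of the locked slide and push the tray with the case all the way home into its cabinet, leaving the other things on the desk where they are.

Things in the scene. Friction and masses are not known exactly. Their poses are not given: they have to be found in the camera images.
- case (a point): lower half of a grey hard case screwed to a pull-out tray (tray top 45 mm above the desk, its front flush with the case's front). 262 mm wide (x), 180 mm back to front (y), 90 mm high, walls 5 mm. Origin at the middle of its underside; +y points to its front, where the two latches are, z up. The foam covers the whole floor, its top 22 mm above the origin.
- cabinet: fixed grey steel desk cabinet, 328 mm wide (x), 240 mm deep, 215 mm high, open at the front (+y), into which the tray slides along -y. Origin on the desk below the case's origin when the tray is out; axes parallel to the case's; the cabinet's front is 165 mm behind this origin, at y = -165 mm.
- lid (a joint): the case's lid, hinged on a line along the case's x at its back face, y = -90, z = 90 mm from the case's origin. 0 = shut, up to 1.65 rad = open, upright. Stiff friction hinge: it stays where it is left and wants 2 to 5 N near its free edge all the way down. A 5 mm shell open below, 262 mm wide, 180 mm deep, 50 mm high; the shut case is 140 mm high.
- keeper1 (a point): keeper of the latch at x = -75 mm: a steel hook 34 mm wide on the lid's front, a ledge 26 mm deep with an upturned lip 8 mm high along its outer edge; the loop's bar comes over the lip from above. Point: centre of the bar resting against the lip, 17 mm in front of the lid's front, 28.5 mm above the lid's lower edge. Lid axes: y out, z up when shut. Hooked: bar at z = 0, y from -14 to 0 mm.
- lever1 (a joint): lever of the draw latch at x = -75 mm: steel plate 36 mm wide, pivoted at y = 104, z = 66 mm from the case's origin, ending 62 mm from the pivot in a thumb lip turned out 8 mm. 0 = down against the case, 1.57 = straight out, 2.25 = fully open, sloping up. Stays where left (2 N at the tip). Loop hooked and lid shut: about 5 N near the tip until 0.6 rad, then it snaps down over centre and holds.
- loop1 (a joint): angle of the wire loop on the lever at x = -75 mm. lever + loop (rad) is its lean from upright: negative = out from the case, positive = in over the keeper. Swings freely; starts on its stop (-2.88). Tipped in past upright (clears the keeper's lip if lever is over 1.8) it rests on the lid's front; pulling the lever down then draws it down into the keeper.
- loop_bar1 (a point): middle of the cross bar of the loop at x = -75 mm: steel wire 6 mm thick, 62 mm long, along the case's x. Two legs 68 mm long run from its ends, either side of the lever, to the loop's pivot on the lever, 17 mm from the lever's pivot along the lever and 6 mm towards its inside. The lever's outside (upper side when open) is 7 mm off the line through its pivot.
- keeper2 (a point): keeper of the latch at x = +75 mm: a steel hook 34 mm wide on the lid's front, a ledge 26 mm deep with an upturned lip 8 mm high along its outer edge; the loop's bar comes over the lip from above. Point: centre of the bar resting against the lip, 17 mm in front of the lid's front, 28.5 mm above the lid's lower edge. Lid axes: y out, z up when shut. Hooked: bar at z = 0, y from -14 to 0 mm.
- lever2 (a joint): lever of the draw latch at x = +75 mm: steel plate 36 mm wide, pivoted at y = 104, z = 66 mm from the case's origin, ending 62 mm from the pivot in a thumb lip turned out 8 mm. 0 = down against the case, 1.57 = straight out, 2.25 = fully open, sloping up. Stays where left (2 N at the tip). Loop hooked and lid shut: about 5 N near the tip until 0.6 rad, then it snaps down over centre and holds.
- loop2 (a joint): angle of the wire loop on the lever at x = +75 mm. lever + loop (rad) is its lean from upright: negative = out from the case, positive = in over the keeper. Swings freely; starts on its stop (-2.88). Tipped in past upright (clears the keeper's lip if lever is over 1.8) it rests on the lid's front; pulling the lever down then draws it down into the keeper.
- loop_bar2 (a point): middle of the cross bar of the loop at x = +75 mm: steel wire 6 mm thick, 62 mm long, along the case's x. Two legs 68 mm long run from its ends, either side of the lever, to the loop's pivot on the lever, 17 mm from the lever's pivot along the lever and 6 mm towards its inside. The lever's outside (upper side when open) is 7 mm off the line through its pivot.
- release (a joint): release lever of the locked slide, along the tray's side at the case's +x end: 0 = up (locked), 0.1 rad = fully pressed. A spring lifts it: about 2 N starts it, 6 N presses it fully. Beyond 0.055 rad it frees the tray, which must start inwards while it is pressed; after 25 mm of travel it may be let go.
- release_pad (a point): middle of the top of the release lever's thumb pad, dark steel, 30 mm (x) by 42 mm (y), 70 mm in front of the tray at its +x end, 151 mm from the case's middle, 62 mm above the desk; goes down 22 mm when pressed. 20 mm from the point towards -y stands a lip 16 mm high, against which a finger on the pad can push the tray in.
- tray (a joint): how far the tray is in, m: 0 = fully out and locked, 0.21 = home against its stop (the case's front then 45 mm in front of the cabinet's). Slides with about 4 N once released; it can be pushed on the case's front, between the latches.
- radio1: black handheld two-way radio, 0.22 kg: block 92 x 46 x 34 mm plus a stub aerial 13 mm thick, 40 mm long. Origin in the middle of the block; x along its length, the aerial beyond +x (x = 46 to 86, y = +13 mm); y across the 46 mm width; z through the 34 mm thickness, up at the start (origin 17 mm above the desk). Two or three of the three radios are present.
- radio2: black handheld two-way radio, 0.22 kg: block 92 x 46 x 34 mm plus a stub aerial 13 mm thick, 40 mm long. Origin in the middle of the block; x along its length, the aerial beyond +x (x = 46 to 86, y = +13 mm); y across the 46 mm width; z through the 34 mm thickness, up at the start (origin 17 mm above the desk). Two or three of the three radios are present.
- radio3: black handheld two-way radio, 0.22 kg: block 92 x 46 x 34 mm plus a stub aerial 13 mm thick, 40 mm long. Origin in the middle of the block; x along its length, the aerial beyond +x (x = 46 to 86, y = +13 mm); y across the 46 mm width; z through the 34 mm thickness, up at the start (origin 17 mm above the desk). Two or three of the three radios are present.
- stapler: black stapler, 135 mm long, 44 mm high; origin under its middle. Not part of the job; leave it alone.
- calculator: flat white desk calculator, 150 x 78 x 16 mm; origin under its middle. Not part of the job; leave it alone.
- remote: flat white remote control of the air conditioner, 155 x 45 x 18 mm; origin under its middle. Not part of the job; leave it alone.
- glue_stick: white glue stick standing upright, 28 mm thick, 95 mm high; origin under its middle. Not part of the job; leave it alone.
- pen_cup: grey pen cup with pens, 76 mm across, 100 mm high without the pens; origin under its middle. Not part of the job; leave it alone.
- water_bottle: clear water bottle with a blue cap, 66 mm across, 200 mm high; origin under its middle. Not part of the job; leave it alone.
- tape_dispenser: cream desk tape dispenser, 160 x 60 mm, 91 mm high; origin under its middle. Not part of the job; leave it alone.

How it is judged:
On the way, in this order (a step that is already met when the one before it is completed fails the run):
1. every radio lies in the case on the foam (x of radio1 in the frame of case between -0.125 and 0.125 m and y of radio1 in the frame of case between -0.085 and 0.085 m and z of radio1 in the frame of case between 0 and 0.052 m and x of radio2 in the frame of case between -0.125 and 0.125 m and y of radio2 in the frame of case between -0.085 and 0.085 m and z of radio2 in the frame of case between 0 and 0.052 m and x of radio3 in the frame of case between -0.125 and 0.125 m and y of radio3 in the frame of case between -0.085 and 0.085 m and z of radio3 in the frame of case between 0 and 0.052 m), for 0.2 s.
2. the lid is shut over the radios (all of step 1 and value of joint lid below 0.04 rad), for 0.2 s.
3. both loops are hooked in their keepers and both levers are snapped down (value of joint lid below 0.025 rad and value of joint each of lever1, lever2 below 0.08 rad and y of loop_bar1 in the frame of keeper1 between -0.018 and 0.005 m and z of loop_bar1 in the frame of keeper1 between -0.005 and 0.005 m and y of loop_bar2 in the frame of keeper2 between -0.018 and 0.005 m and z of loop_bar2 in the frame of keeper2 between -0.005 and 0.005 m), for 0.3 s.
4. the release lever is pressed while the tray is still out (value of joint release above 0.055 rad and value of joint tray below 0.03 m), for 0.05 s.
At the end, for the whole second after the job is handed in: Tray home within 5 mm and at rest; lid shut (under 0.025 rad); both loop bars in their keepers between lip and lid (within 5 mm in height), both levers down (under 0.08 rad); every radio lies in the case, not on end or stacked (middle under 52 mm above the underside) (all of step 1 and all of step 3 and value of joint tray above 0.205 m and velocity of joint tray below 0.01 m/s and linear speed of each of radio1, radio2, radio3 below 0.03 m/s); the robot touches nothing.
It fails at once if a bystander is shoved more than 6 cm from its place (distance of any of stapler, calculator, remote, glue_stick, pen_cup, water_bottle, tape_dispenser from where it was at the start of the episode above 0.06 m).
Of radio1, radio2, radio3 only 2 to 3 are there at a start; the rules pass over those that are not, and their reading is None.
At some moment in a run one of radio1, radio2, radio3 may be knocked a few centimetres aside while the robot is not near it.
Once in a run the grip may slacken for a moment while it holds something.
It also fails if it takes over 200 s, if anything falls off the work surface, if the arm or the gripper's body presses on something with over 40 N, if the wrist force passes 120 N, or if a joint passes its speed limit or range.

### The arm

A 6-joint arm with a two-finger parallel gripper is mounted at the origin on the work surface. World frame = base frame: x ahead of the robot, y to its left, z up, the work surface at z = 0. Lengths are in m, angles in rad, forces in N, time in s.
With the tool pointing down it reaches from about 0.3 to 0.775 m from the base axis. Payload 14.6 kg.
Tool frame: the origin (TCP) lies at the very end of the fingers, on their centre line; the grasp point (between the pads) lies 19 mm behind it; z points along the fingers, y is the direction in which the jaws open and shut (so a half turn about z gives the same grasp; the last joint's range is limited). The gripper opens to 94 mm and grips with 3 to 60 N. Pads are 16 mm wide; open, the fingers measure 119 mm over their backs; the gripper's body (75 mm by 177 mm) begins 78 mm behind the grasp point.
Start: joints at [1.162, 0.3, 1.521, -0, 1.321, -0.067], TCP at [0.184, 0.518, 0.205] pointing down, gripper open.
Joint ranges: [-3.03, 3.03], [-0.79, 2.21], [0.23, 2.52], [-1.04, 4.18], [0, 3.07], [-2.55, 2.55]. Speed limits (rad/s): [2.22, 2.22, 2.57, 3.14, 3.14, 3.14].

### API

Orientations are given as [roll, pitch, yaw] about the fixed x, y, z axes, in that order (R = Rz(yaw) Ry(pitch) Rx(roll)).
In Python, from station import status, camera, ctrl gives the robot as it stands. The module is installed in compiled form; this text tells all that it offers.
- The arm moves only by the shell command python3 -m jog 'ROWS' [FORCE]. ROWS is JSON, a list of rows, each a list of 7 numbers: the shift along the tool's x, y, z each as a share of 1000 mm, from -1 to 1, then the turn, a rotation vector about the tool's x, y, z each as a share of pi/2 rad, from -1 to 1, then the opening, from -1 (shut) to 1 (fully open), so that 0 is half open. A call has 1 to 20 rows; each row is the pose to reach, as a shift and turn from the pose measured when the call began, along the tool's axes at that moment; what a row does not reach only later rows make up. A row lasts 1/10 s, in which the tool goes at most 50 mm and 8.59 degrees, less where a joint would pass 70% of its speed; a pose out of reach is approached as far as the arm can. A call with a number of a shift or a turn outside -1 to 1 is refused whole. A call with a gripper value outside its range is refused whole. The fingers move at their own pace and stop on an object; FORCE is the grip in N (left out, the last holds). Time passes only in rows, so rows that repeat a pose let the fingers close. It gives the time, the measured TCP pose, the force and the opening at its end, in the units of the state.
- status.get_obs(): the state, without advancing time (a new reading comes with each control period).
- camera(name): name is "side" or "top"; returns a dict with "image" (420x560x3 uint8, red, green, blue), "fx", "fy", "cx", "cy" (pixels), "world_from_camera" (4x4, takes a point from camera to world coordinates). Camera axes: x right, y down, z forward; pixel columns grow to the right and rows downward; lengths in m; the calibration is good to about 2 mm. A picture is of the moment at which its call begins. There is no depth.
- ctrl.hand_in(): hands the job in, once; it reports no verdict.
The state is a dict: "time_s": time; "qpos": joint angles; "joint_vel": joint speeds; "tau": joint torques, N m; "ee_pos": TCP position; "eef_rot": TCP orientation; "force": force on the tool from outside, world axes, zero at the start; "moment": the same for the moment, N m; "grip_width": finger opening in m.
Only numpy, scipy, OpenCV 4.12 (cv2) and the standard library are available. Lean on these libraries where they do the work, as an engineer would, in place of code of your own. Each camera call takes 0.05 s, during which the arm holds its last target.

## Working session

There is one attempt and no reset: what is moved stays moved. The work goes in short steps, Python scripts to look and compute and a shell command to move; the robot and the scene stay as the last step left them, time stands still between calls to the robot, and variables do not carry over. Pictures are saved under pics/ and viewed, and the job is handed in when it is done.

```bash
mkdir -p pics; ls; python3 - <<'E'
from station import status,camera
import cv2,numpy as np
np.set_printoptions(precision=4,suppress=True)
print(status.get_obs())
for n in("side","top"):
    c=camera(n);cv2.imwrite(f"pics/{n}0.png",c["image"][:,:,::-1])
    print(n,c["fx"],c["fy"],c["cx"],c["cy"]);print(np.array(c["world_from_camera"]))
E
```

```text
pics
{'time_s': 0.0, 'qpos': array([ 1.1624,  0.3004,  1.5216, -0.    ,  1.3207, -0.0666]), 'joint_vel': array([-0.0004, -0.0012,  0.0004,  0.0003,  0.0003, -0.0018]), 'tau': array([  0.0013, -53.1828, -35.2728,   0.0709,   0.0245,  -0.0002]), 'ee_pos': array([0.1842, 0.5179, 0.2049]), 'eef_rot': array([-3.1405, -0.0001,  2.7998]), 'force': array([ 0.1277, -0.6964,  0.3317]), 'moment': array([ 0.0099, -0.0138,  0.0068]), 'grip_width': 0.09394456321200588}
side 492.5244333172165 492.5244333172165 273.0383653614792 205.40403671637927
[[ 0.8133 -0.4238  0.3986  0.0835]
 [-0.5818 -0.5899  0.5599 -0.4728]
 [-0.0022 -0.6873 -0.7264  0.9936]
 [ 0.      0.      0.      1.    ]]
top 409.865441248133 409.865441248133 276.8620493671915 210.4881036462493
[[-0.0015 -0.9994  0.0334  0.486 ]
 [-1.      0.0014 -0.0028  0.1939]
 [ 0.0027 -0.0334 -0.9994  1.1926]
 [ 0.      0.      0.      1.    ]]
```

View pics/side0.png

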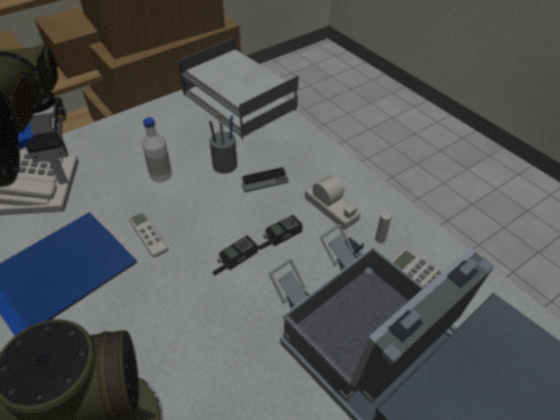

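View pics/top0.png

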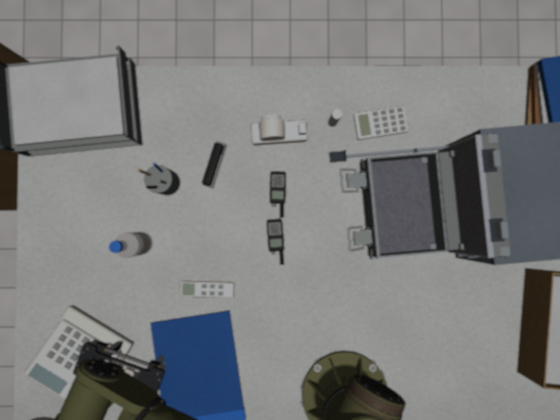

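```bash
cat > h.py <<'E'
import numpy as np,cv2
from station import status,camera
np.set_printoptions(precision=4,suppress=True)
def ray(c,u,v):
    T=np.array(c["world_from_camera"]);d=T[:3,:3]@np.array([(u-c["cx"])/c["fx"],(v-c["cy"])/c["fy"],1.])
    return T[:3,3],d
def onz(c,u,v,z):
    o,d=ray(c,u,v);return o+d*(z-o[2])/d[2]
def proj(c,p):
    T=np.linalg.inv(np.array(c["world_from_camera"]));q=T[:3,:3]@np.asarray(p,float)+T[:3,3]
    return np.array([c["fx"]*q[0]/q[2]+c["cx"],c["fy"]*q[1]/q[2]+c["cy"]])
def crop(c,name,u0,v0,u1,v1):
    im=c["image"][v0:v1,u0:u1,::-1];s=min(800/(u1-u0),600/(v1-v0))
    cv2.imwrite("pics/"+name,cv2.resize(im,None,fx=s,fy=s,interpolation=cv2.INTER_CUBIC));print("scale",s)
E
python3 - <<'E'
from h import *
c=camera("top");crop(c,"t1.png",320,110,520,260);crop(c,"t2.png",240,150,320,280)
E
```

```text
scale 4.0
scale 4.615384615384615
```

View pics/t1.png

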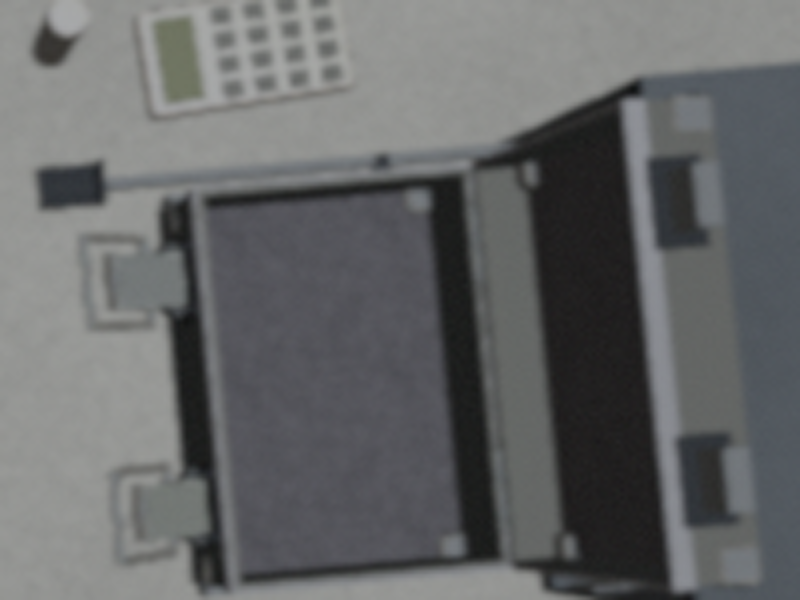

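View pics/t2.png

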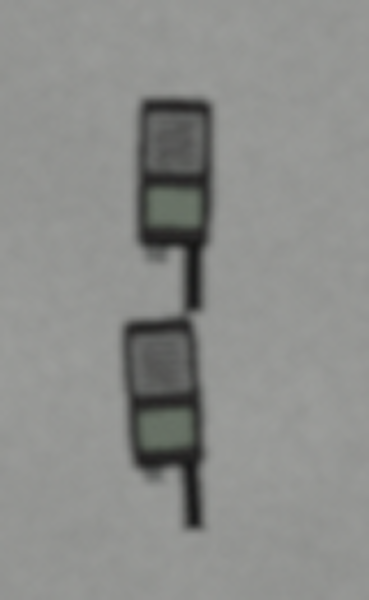

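```bash
python3 - <<'E'
from h import *
c=camera("top")
P={k:onz(c,320+u/4,110+v/4,.135)[:2] for k,(u,v) in dict(f2=(190,194),f1=(234,590),b2=(470,166),b1=(512,566)).items()}
print(P)
ex=(P['f2']-P['f1']);print("front w",np.linalg.norm(ex),np.degrees(np.arctan2(ex[1],ex[0])))
ex=(P['b2']-P['b1']);print(np.linalg.norm(ex),np.degrees(np.arctan2(ex[1],ex[0])))
d=P['f2']-P['b2'];print(np.linalg.norm(d),np.degrees(np.arctan2(d[1],d[0])))
print("pad",onz(c,320+70/4,110+186/4,.062))
ctr=sum(P.values())/4;print(ctr)
import math
for n,z,pts in(("r1",.034,[(142,101),(210,101),(206,244),(138,242)]),("r2",.034,[(125,323),(190,320),(202,463),(136,466)])):
    Q=np.array([onz(c,240+u/4.615,150+v/4.615,z)[:2] for u,v in pts]);ax=(Q[2]+Q[3]-Q[0]-Q[1])/2
    print(n,Q.mean(0),np.linalg.norm(ax),np.linalg.norm(Q[1]-Q[0]),np.degrees(np.arctan2(ax[1],ax[0])))
E
```

```text
{'f2': array([ 0.656 , -0.0444]), 'f1': array([ 0.4   , -0.0705]), 'b2': array([ 0.6741, -0.2265]), 'b1': array([ 0.4151, -0.2498])}
front w 0.2573843400549746 5.809799040898432
0.2600850615113782 5.139261545382545
0.18297415826316382 95.66985033404941
pad [0.6734 0.0224 0.062 ]
[ 0.5363 -0.1478]
r1 [0.5907 0.1882] 0.08744564871157055 0.04180899236517043 178.3008163481234
r2 [0.4552 0.195 ] 0.08762360949955617 0.03984867880580328 -175.47409289587995
```

```bash
cat >> h.py <<'E'
from scipy.spatial.transform import Rotation as Ro
def goal(p,rpy,o=None):
    o=o or status.get_obs();R0=Ro.from_euler('xyz',o["eef_rot"]);R=Ro.from_euler('xyz',rpy)
    d=R0.inv().apply(np.array(p)-o["ee_pos"]);rv=(R0.inv()*R).as_rotvec()
    print("row",np.round(d,3),np.round(rv/(np.pi/2),3),"rows>=",max(np.linalg.norm(d)/.05,np.degrees(np.linalg.norm(rv))/8.59))
E
python3 -c "
from h import *
goal([.455,.195,.15],[np.pi,0,-3.062])"
```

```text
row [-0.363 -0.214  0.055] [-0.    -0.    -0.268] rows>= 8.501119571469653
```

```bash
python3 -m jog '[[-0.363,-0.214,0.055,0,0,-0.268,1],[-0.363,-0.214,0.055,0,0,-0.268,1],[-0.363,-0.214,0.055,0,0,-0.268,1],[-0.363,-0.214,0.055,0,0,-0.268,1],[-0.363,-0.214,0.055,0,0,-0.268,1],[-0.363,-0.214,0.055,0,0,-0.268,1],[-0.363,-0.214,0.055,0,0,-0.268,1],[-0.363,-0.214,0.055,0,0,-0.268,1],[-0.363,-0.214,0.055,0,0,-0.268,1],[-0.363,-0.214,0.055,0,0,-0.268,1],[-0.363,-0.214,0.055,0,0,-0.268,1]]' 20; python3 - <<'E'
from h import *
c=camera("side");crop(c,"s1.png",180,160,380,310)
print(status.get_obs()["ee_pos"],status.get_obs()["eef_rot"])
E
```

```text
time_s: 1.3
ee_pos: [0.4546, 0.1943, 0.15]
eef_rot: [-3.141, -0.001, -3.064]
force: [-0.0, -0.0, 0.8]
grip_width: 0.0938
scale 4.0
[0.4543 0.195  0.1502] [-3.141  -0.0007 -3.0626]
```

View pics/s1.png

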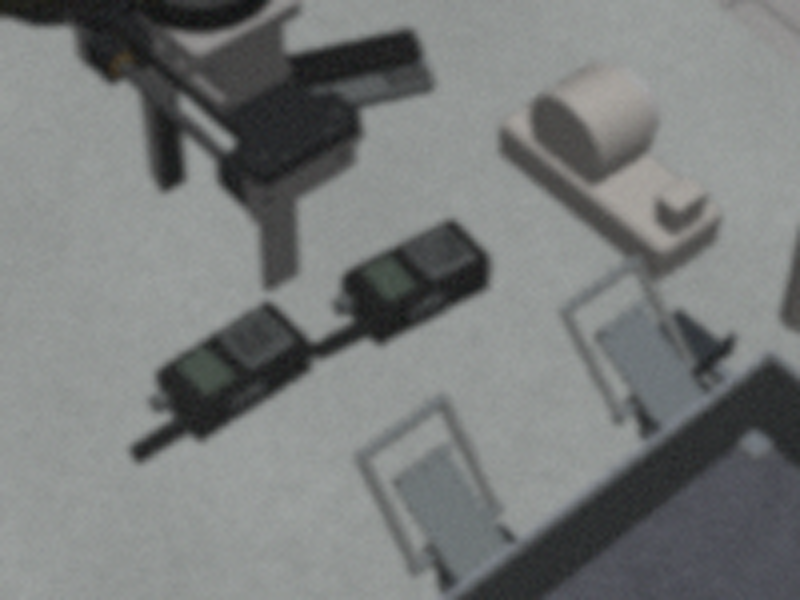

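Side view: both radios undisturbed (crop 235,365 and 415,280), fingers above r2. Descend and grip.

```bash
python3 -m jog '[[0,0,0.05,0,0,0,1],[0,0,0.1,0,0,0,1],[0,0,0.13,0,0,0,1],[0,0,0.144,0,0,0,1],[0,0,0.144,0,0,0,1],[0,0,0.144,0,0,0,-1],[0,0,0.144,0,0,0,-1],[0,0,0.144,0,0,0,-1],[0,0,0.144,0,0,0,-1],[0,0,0.144,0,0,0,-1]]' 25
```

```text
time_s: 2.35
ee_pos: [0.4543, 0.195, 0.0066]
eef_rot: [-3.141, 0.0, -3.063]
force: [0.1, -0.2, -0.2]
grip_width: 0.0571
```

```bash
python3 -m jog '[[0,0,0,0,0,0,-1],[0,0,0,0,0,0,-1],[0,0,0,0,0,0,-1],[0,0,0,0,0,0,-1],[0,0,0,0,0,0,-1]]' 25;  python3 -m jog '[[0,0,-0.05,0,0,0,-1],[0,0,-0.1,0,0,0,-1],[0,0,-0.15,0,0,0,-1],[0,0,-0.2,0,0,0,-1],[0,0,-0.24,0,0,0,-1],[0,0,-0.24,0,0,0,-1]]'; python3 - <<'E'
from h import *
from math import *
c=.0960;ex=np.array([cos(c),sin(c)]);ey=np.array([-sin(c),cos(c)]);C=np.array([.536,-.148])
p=C-.055*ex-.02*ey;print(p,pi/2+c)
goal([*p,.25],[pi,0,pi/2+c]); 
c=camera("side");crop(c,"s2.png",100,60,380,270)
E
```

```text
time_s: 2.85
ee_pos: [0.4544, 0.195, 0.0067]
eef_rot: [-3.141, 0.0, -3.063]
force: [-0.7, -0.2, 5.7]
grip_width: 0.0458
time_s: 3.45
ee_pos: [0.4558, 0.1955, 0.2517]
eef_rot: [3.14, 0.008, -3.063]
force: [0.3, 0.1, -2.6]
grip_width: 0.0458
[ 0.4832 -0.1732] 1.6667963267948966
row [ 0.002 -0.37   0.001] [0.005 0.003 0.989] rows>= 10.363120024475068
scale 2.857142857142857
```

View pics/s2.png

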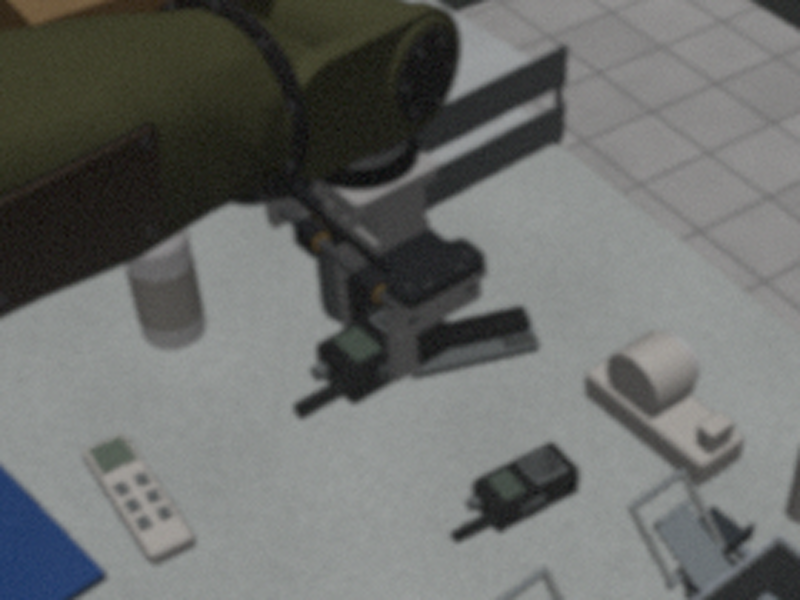

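```bash
python3 -m jog '[[0.002,-0.37,0,0,0,0.989,-1],[0.002,-0.37,0,0,0,0.989,-1],[0.002,-0.37,0,0,0,0.989,-1],[0.002,-0.37,0,0,0,0.989,-1],[0.002,-0.37,0,0,0,0.989,-1],[0.002,-0.37,0,0,0,0.989,-1],[0.002,-0.37,0,0,0,0.989,-1],[0.002,-0.37,0,0,0,0.989,-1],[0.002,-0.37,0,0,0,0.989,-1],[0.002,-0.37,0,0,0,0.989,-1],[0.002,-0.37,0,0,0,0.989,-1],[0.002,-0.37,0,0,0,0.989,-1],[0.002,-0.37,0,0,0,0.989,-1]]'; python3 - <<'E'
from h import *
from math import *
goal([.4832,-.1732,.074],[pi,0,1.667]); 
c=camera("side");crop(c,"s3.png",230,140,530,365)
c=camera("top");crop(c,"t3.png",320,110,520,260)
E
```

```text
time_s: 4.8
ee_pos: [0.4817, -0.1737, 0.2467]
eef_rot: [3.14, -0.002, 1.669]
force: [1.1, 0.1, -2.1]
grip_width: 0.0457
row [0.    0.001 0.173] [ 0.001 -0.001  0.001] rows>= 3.453537247184463
scale 2.6666666666666665
scale 4.0
```

View pics/s3.png

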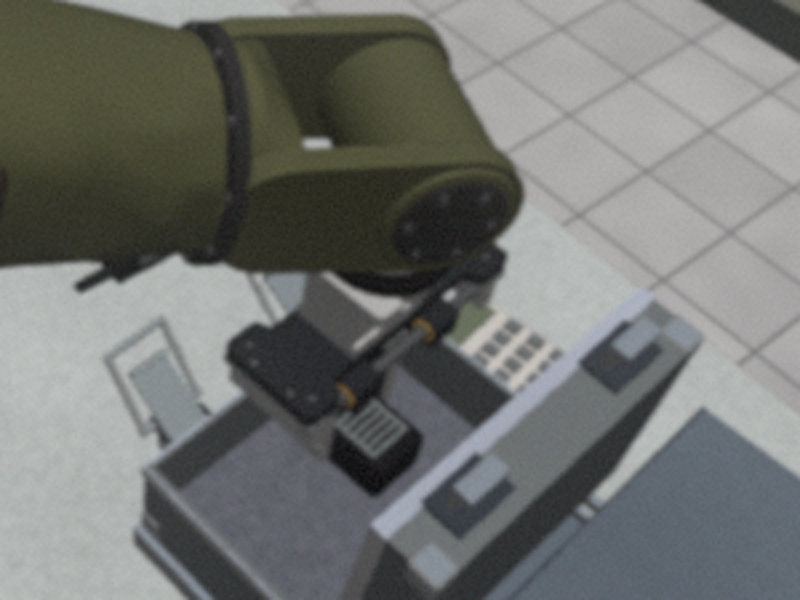

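View pics/t3.png

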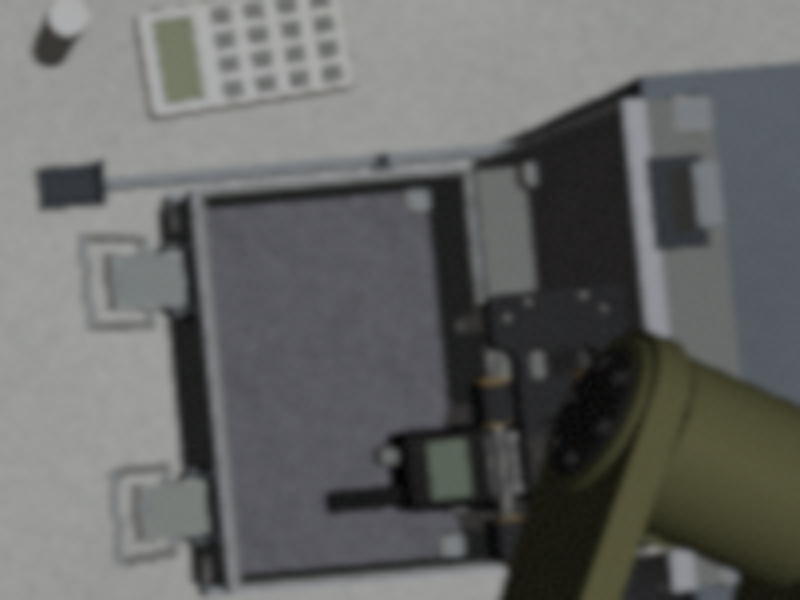

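```bash
python3 -m jog '[[0.01,0.001,0.05,0,0,0,-1],[0.01,0.001,0.09,0,0,0,-1],[0.01,0.001,0.12,0,0,0,-1],[0.01,0.001,0.14,0,0,0,-1],[0.01,0.001,0.155,0,0,0,-1],[0.01,0.001,0.165,0,0,0,-1],[0.01,0.001,0.170,0,0,0,-1],[0.01,0.001,0.170,0,0,0,-1]]'
```

```text
time_s: 5.7
ee_pos: [0.4823, -0.1634, 0.0771]
eef_rot: [3.139, -0.001, 1.669]
force: [0.7, -0.3, -2.7]
grip_width: 0.046
```

```bash
python3 -m jog '[[0,0,0.003,0,0,0,-1],[0,0,0.003,0,0,0,-1],[0,0,0.003,0,0,0,0.3],[0,0,0.003,0,0,0,0.3],[0,0,0.003,0,0,0,0.3],[0,0,0.003,0,0,0,0.3],[0,0,-0.03,0,0,0,0.3],[0,0,-0.08,0,0,0,0.3],[0,0,-0.13,0,0,0,0.3],[0,0,-0.18,0,0,0,0.3],[0,0,-0.2,0,0,0,1],[0,0,-0.2,0,0,0,1]]'; python3 - <<'E'
from h import *
from math import *
c=camera("top");crop(c,"t4.png",240,110,520,320)
goal([.57,.1882,.25],[pi,0,pi-.03])
E
```

```text
time_s: 6.9
ee_pos: [0.4826, -0.164, 0.2804]
eef_rot: [3.134, 0.001, 1.669]
force: [0.5, -0.3, -1.2]
grip_width: 0.074
scale 2.857142857142857
row [0.342 0.122 0.028] [ 0.002  0.002 -0.918] rows>= 9.622410544165165
```

View pics/t4.png

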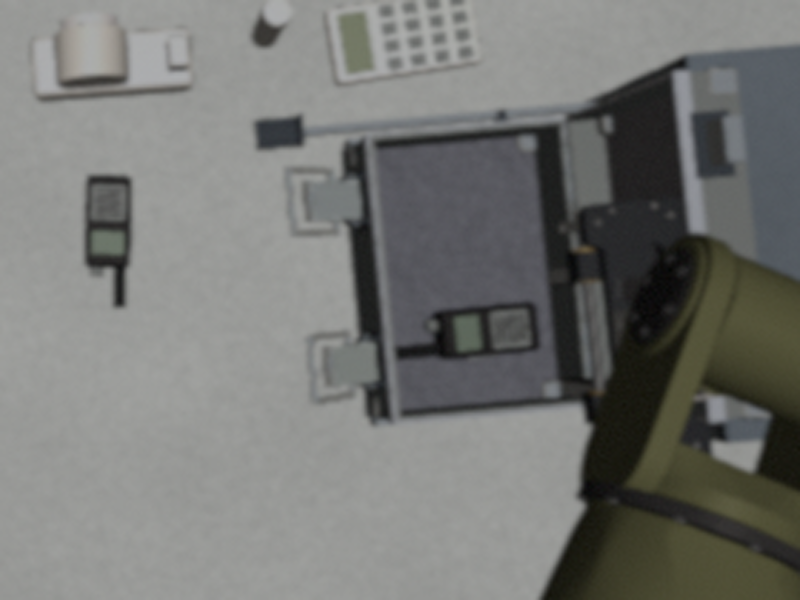

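```bash
python3 - <<'E'
from h import *
from math import *
goal([.5907,.1882,.15],[pi,0,pi-.03])
E
```

```text
row [0.34  0.142 0.129] [ 0.002  0.002 -0.918] rows>= 9.622410544165165
```

```bash
python3 -m jog '[[0.34,0.142,0.02,0,0,-0.918,1],[0.34,0.142,0.02,0,0,-0.918,1],[0.34,0.142,0.02,0,0,-0.918,1],[0.34,0.142,0.02,0,0,-0.918,1],[0.34,0.142,0.02,0,0,-0.918,1],[0.34,0.142,0.02,0,0,-0.918,1],[0.34,0.142,0.02,0,0,-0.918,1],[0.34,0.142,0.02,0,0,-0.918,1],[0.34,0.142,0.129,0,0,-0.918,1],[0.34,0.142,0.129,0,0,-0.918,1],[0.34,0.142,0.129,0,0,-0.918,1],[0.34,0.142,0.129,0,0,-0.918,1],[0.34,0.142,0.129,0,0,-0.918,1]]'; python3 - <<'E'
from h import *
from math import *
goal([.5907,.1882,.0065],[pi,0,pi-.03])
c=camera("side");crop(c,"s4.png",180,140,480,365)
E
```

```text
time_s: 8.25
ee_pos: [0.5914, 0.1887, 0.1517]
eef_rot: [3.14, 0.006, 3.108]
force: [0.1, 0.2, 0.4]
grip_width: 0.094
row [ 0.002 -0.001  0.145] [ 0.001  0.004 -0.002] rows>= 2.9036041009472022
scale 2.6666666666666665
```

View pics/s4.png

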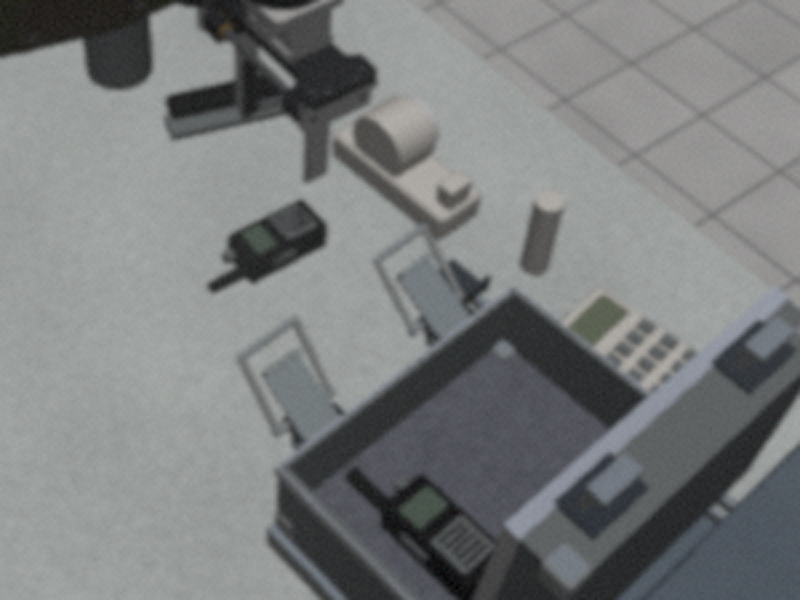

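```bash
python3 -m jog '[[0.001,0,0.05,0,0.002,0,1],[0.001,0,0.1,0,0.002,0,1],[0.001,0,0.13,0,0.004,0,1],[0.001,0,0.145,0,0.004,0,1],[0.001,0,0.145,0,0.004,0,1],[0.001,0,0.145,0,0.004,0,-1],[0.001,0,0.145,0,0.004,0,-1],[0.001,0,0.145,0,0.004,0,-1],[0.001,0,0.145,0,0.004,0,-1],[0.001,0,0.145,0,0.004,0,-1],[0.001,0,0.145,0,0.004,0,-1],[0.001,0,0.145,0,0.004,0,-1],[0.001,0,0.145,0,0.004,0,-1],[0.001,0,0.145,0,0.004,0,-1],[0.001,0,0.145,0,0.004,0,-1]]' 25; python3 -m jog '[[0,0,-0.05,0,0,0,-1],[0,0,-0.1,0,0,0,-1],[0,0,-0.15,0,0,0,-1],[0,0,-0.2,0,0,0,-1],[0,0,-0.245,0,0,0,-1],[0,0,-0.245,0,0,0,-1]]'; python3 - <<'E'
from h import *
from math import *
c=.0960;ex=np.array([cos(c),sin(c)]);ey=np.array([-sin(c),cos(c)]);C=np.array([.536,-.148])
p=C+.050*ex-.01*ey;print(p,pi/2+c)
goal([*p,.25],[pi,0,pi/2+c]); 
c=camera("side");crop(c,"s5.png",180,60,480,285)
E
```

```text
time_s: 9.8
ee_pos: [0.5918, 0.1891, 0.0073]
eef_rot: [3.14, 0.001, 3.109]
force: [0.0, 1.2, 3.3]
grip_width: 0.0459
time_s: 10.4
ee_pos: [0.5929, 0.1889, 0.2588]
eef_rot: [3.137, 0.011, 3.109]
force: [-0.2, 0.5, -2.3]
grip_width: 0.0458
[ 0.5867 -0.1532] 1.6667963267948966
row [-0.005 -0.342  0.007] [0.007 0.003 0.918] rows>= 9.618867901605672
scale 2.6666666666666665
```

View pics/s5.png

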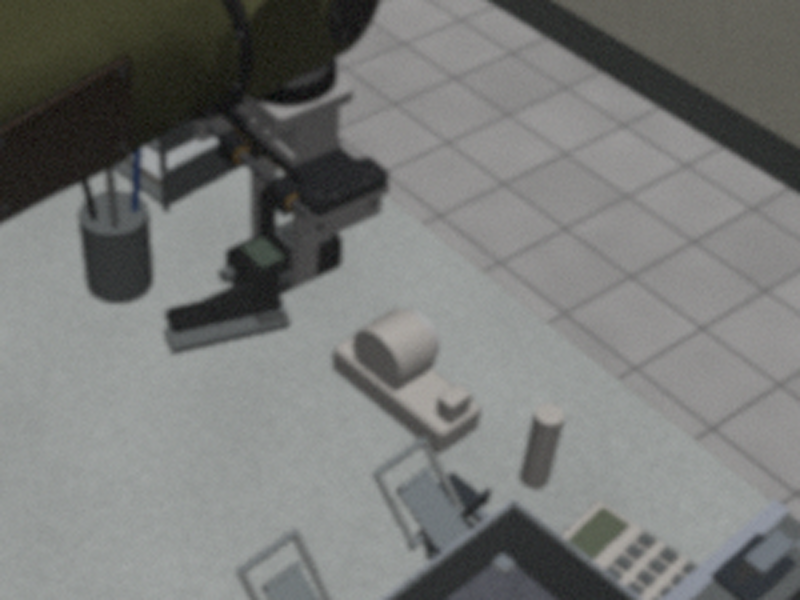

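Held. Carry to the case.

```bash
python3 -m jog '[[-0.005,-0.342,0,0,0,0.918,-1],[-0.005,-0.342,0,0,0,0.918,-1],[-0.005,-0.342,0,0,0,0.918,-1],[-0.005,-0.342,0,0,0,0.918,-1],[-0.005,-0.342,0,0,0,0.918,-1],[-0.005,-0.342,0,0,0,0.918,-1],[-0.005,-0.342,0,0,0,0.918,-1],[-0.005,-0.342,0,0,0,0.918,-1],[-0.005,-0.342,0,0,0,0.918,-1],[-0.005,-0.342,0,0,0,0.918,-1],[-0.005,-0.342,0,0.007,0.003,0.918,-1],[-0.005,-0.342,0,0.007,0.003,0.918,-1]]'; python3 - <<'E'
from h import *
from math import *
goal([.5867,-.1532,.076],[pi,0,1.667]); 
c=camera("top");crop(c,"t5.png",320,110,520,260)
E
```

```text
time_s: 11.65
ee_pos: [0.5855, -0.1532, 0.252]
eef_rot: [-3.134, 0.0, 1.67]
force: [-0.0, -0.3, -2.7]
grip_width: 0.0456
row [-0.     0.002  0.176] [-0.005  0.     0.002] rows>= 3.519448515057663
scale 4.0
```

View pics/t5.png

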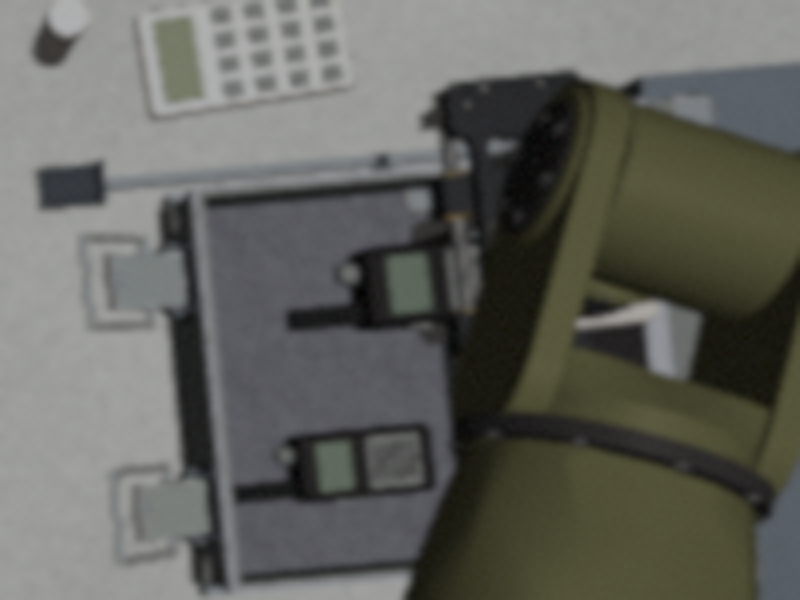

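```bash
python3 -m jog '[[-0.002,0.002,0.05,0,0,0,-1],[-0.002,0.002,0.09,0,0,0,-1],[-0.002,0.002,0.12,0,0,0,-1],[-0.002,0.002,0.14,0,0,0,-1],[-0.002,0.002,0.155,0,0,0,-1],[-0.002,0.002,0.167,0,0,0,-1],[-0.002,0.002,0.174,0,0,0,-1],[-0.002,0.002,0.177,0,0,0,-1],[-0.002,0.002,0.177,0,0,0,-1],[-0.002,0.002,0.177,0,0,0,-1]]'
```

```text
time_s: 12.7
ee_pos: [0.5871, -0.1552, 0.0761]
eef_rot: [-3.136, 0.001, 1.67]
force: [0.0, 0.1, -2.1]
grip_width: 0.0459
```

```bash
python3 -m jog '[[0,0,0.0,0,0,0,0.3],[0,0,0.0,0,0,0,0.3],[0,0,0.0,0,0,0,0.3],[0,0,0.0,0,0,0,0.3],[0,0,-0.03,0,0,0,0.3],[0,0,-0.08,0,0,0,0.3],[0,0,-0.13,0,0,0,0.3],[0,0,-0.18,0,0,0,0.3],[0,0,-0.2,0,0,0,-1],[0,0,-0.2,0,0,0,-1],[0.1,0,-0.2,0,0,0,-1],[0.1,0,-0.2,0,0,0,-1],[0.2,0,-0.2,0,0,0,-1],[0.2,0,-0.2,0,0,0,-1]]'; python3 - <<'E'
from h import *
c=camera("top");crop(c,"t6.png",300,110,520,275)
E
```

```text
time_s: 14.1
ee_pos: [0.5675, 0.0458, 0.2744]
eef_rot: [-3.134, 0.001, 1.67]
force: [1.5, 0.7, 0.5]
grip_width: 0.0163
scale 3.6363636363636362
```

View pics/t6.png

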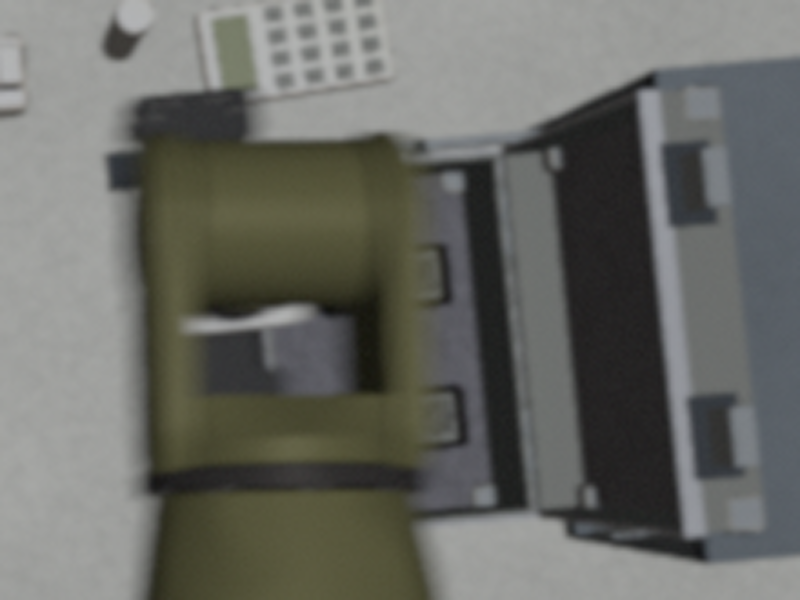

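```bash
cat >> h.py <<'E'
CY=.0960;EX=np.array([np.cos(CY),np.sin(CY),0]);EY=np.array([-np.sin(CY),np.cos(CY),0]);C0=np.array([.536,-.148,0])
def W(x,y,z): return C0+EX*x+EY*y+np.array([0,0,z])   # z world
def cf(p):
    d=np.asarray(p)-C0;return np.array([d@EX,d@EY,p[2]])
def where():
    o=status.get_obs();print("case-frame tcp",cf(o["ee_pos"]),"F case",np.array([o["force"]@EX,o["force"]@EY,o["force"][2]]),"rot",o["eef_rot"],"g",o["grip_width"],"t",o["time_s"])
E
python3 - <<'E'
from h import *
where();goal(W(0,-.185,.36),[np.pi,0,1.667])
E
```

```text
case-frame tcp [0.0497 0.1963 0.2746] F case [-0.0431  6.2576 -0.6652] rot [-3.1344 -0.0009  1.6741] g 0.012348000135031212 t 14.15
row [-0.381 -0.053 -0.085] [-0.005 -0.001  0.004] rows>= 7.878198205516081
```

```bash
python3 -m jog '[[0,-0.01,-0.045,0,0,0,-1],[0,-0.053,-0.085,0,0,0,-1],[-0.05,-0.053,-0.085,0,0,0,-1],[-0.1,-0.053,-0.085,0,0,0,-1],[-0.15,-0.053,-0.085,0,0,0,-1],[-0.2,-0.053,-0.085,0,0,0,-1],[-0.25,-0.053,-0.085,0,0,0,-1],[-0.3,-0.053,-0.085,-0.005,0,0.004,-1],[-0.34,-0.053,-0.085,-0.005,0,0.004,-1],[-0.381,-0.053,-0.085,-0.005,0,0.004,-1],[-0.381,-0.053,-0.085,-0.005,0,0.004,-1],[-0.381,-0.053,-0.085,-0.005,0,0.004,-1]]'; python3 - <<'E'
from h import *
where()
c=camera("side");crop(c,"s6.png",280,120,560,330)
E
```

```text
time_s: 15.35
ee_pos: [0.5537, -0.3329, 0.3576]
eef_rot: [-3.14, -0.003, 1.667]
force: [-0.2, -0.5, 0.0]
grip_width: 0.0003
case-frame tcp [-0.0001 -0.1857  0.3576] F case [-0.2141 -0.5173  0.042 ] rot [-3.1402 -0.0028  1.6665] g 0.00029273147151696877 t 15.35
scale 2.857142857142857
```

View pics/s6.png

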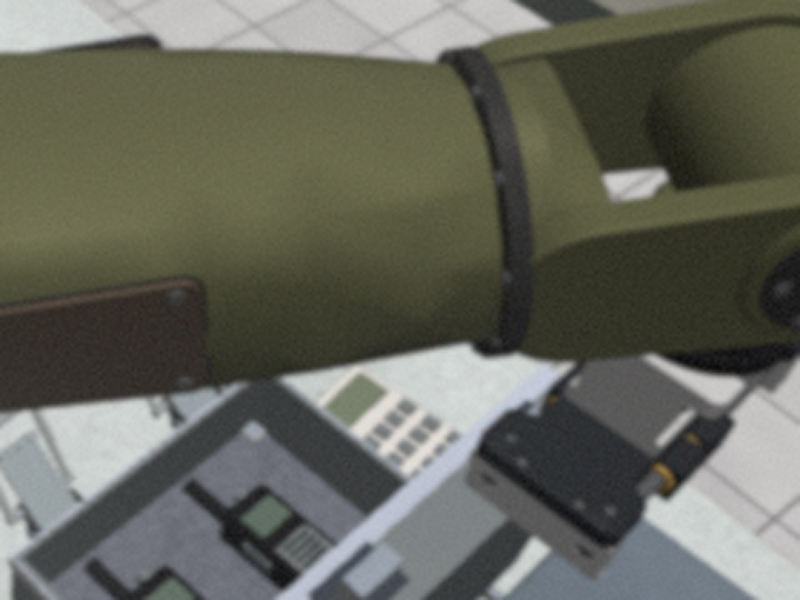

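```bash
python3 -m jog '[[0,0,0.02,0,0,0,-1],[0,0,0.04,0,0,0,-1],[0,0,0.06,0,0,0,-1],[0,0,0.07,0,0,0,-1],[0,0,0.07,0,0,0,-1]]'; python3 - <<'E'
from h import *
where()
c=camera("top");crop(c,"t7.png",300,110,520,275)
E
```

```text
time_s: 15.9
ee_pos: [0.5537, -0.3308, 0.2875]
eef_rot: [-3.14, -0.003, 1.669]
force: [0.8, 0.2, -0.0]
grip_width: 0.0005
case-frame tcp [ 0.0001 -0.1836  0.2875] F case [ 0.8026  0.1596 -0.0074] rot [-3.1397 -0.0033  1.6688] g 0.0005217700732583208 t 15.9
scale 3.6363636363636362
```

View pics/t7.png

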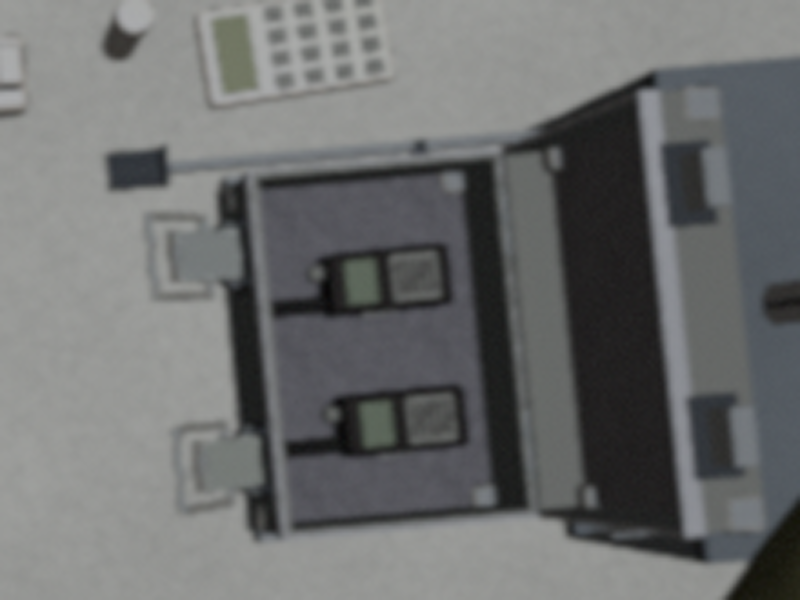

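```bash
python3 -m jog '[[0.02,0,0,0,0,0,-1],[0.037,0,0,0,0,0,-1],[0.054,0,0,0,0,0,-1],[0.071,0,0,0,0,0,-1],[0.088,0,0,0,0,0,-1],[0.105,0,0,0,0,0,-1]]'; python3 - <<'E'
from h import *
where()
c=camera("side");crop(c,"s7.png",280,120,560,330)
E
```

```text
time_s: 16.55
ee_pos: [0.5437, -0.2255, 0.2896]
eef_rot: [3.141, -0.002, 1.669]
force: [1.6, -3.4, -0.0]
grip_width: 0.0005
case-frame tcp [ 0.0003 -0.0778  0.2896] F case [ 1.2152 -3.5522 -0.0052] rot [ 3.1411 -0.0017  1.6685] g 0.0005281458221178569 t 16.55
scale 2.857142857142857
```

View pics/s7.png

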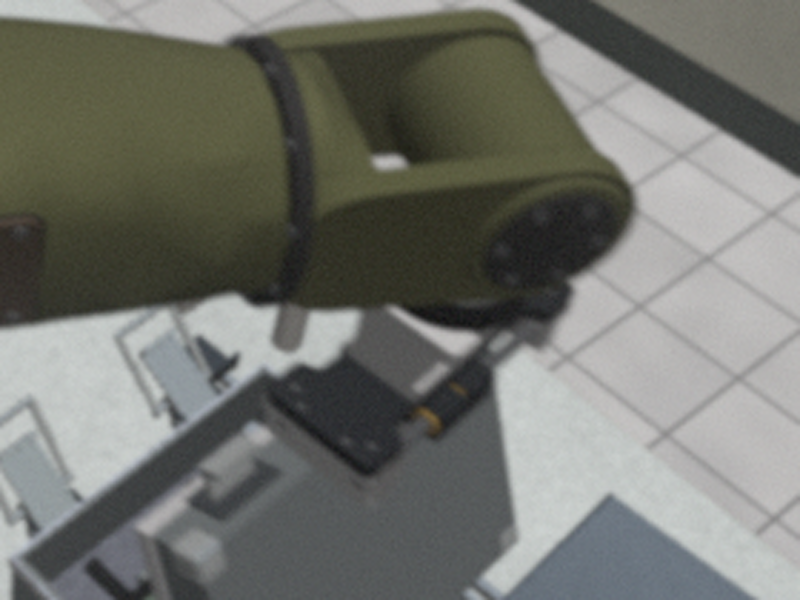

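```bash
python3 -m jog '[[0.017,0,0,0,0,0,-1],[0.034,0,0,0,0,0,-1],[0.051,0,0.001,0,0,0,-1],[0.068,0,0.003,0,0,0,-1],[0.084,0,0.014,0,0,0,-1],[0.098,0,0.029,0,0,0,-1],[0.113,0,0.046,0,0,0,-1],[0.126,0,0.064,0,0,0,-1],[0.134,0,0.078,0,0,0,-1],[0.14,0,0.09,0,0,0,-1]]'; python3 - <<'E'
from h import *
where()
c=camera("top");crop(c,"t8.png",300,110,520,275)
E
```

```text
time_s: 17.6
ee_pos: [0.5294, -0.0823, 0.199]
eef_rot: [-3.141, -0.003, 1.671]
force: [0.2, -0.6, 0.5]
grip_width: 0.0005
case-frame tcp [-0.0003  0.066   0.199 ] F case [ 0.1618 -0.6037  0.5258] rot [-3.1411 -0.0032  1.6708] g 0.0004780737096187693 t 17.6
scale 3.6363636363636362
```

View pics/t8.png

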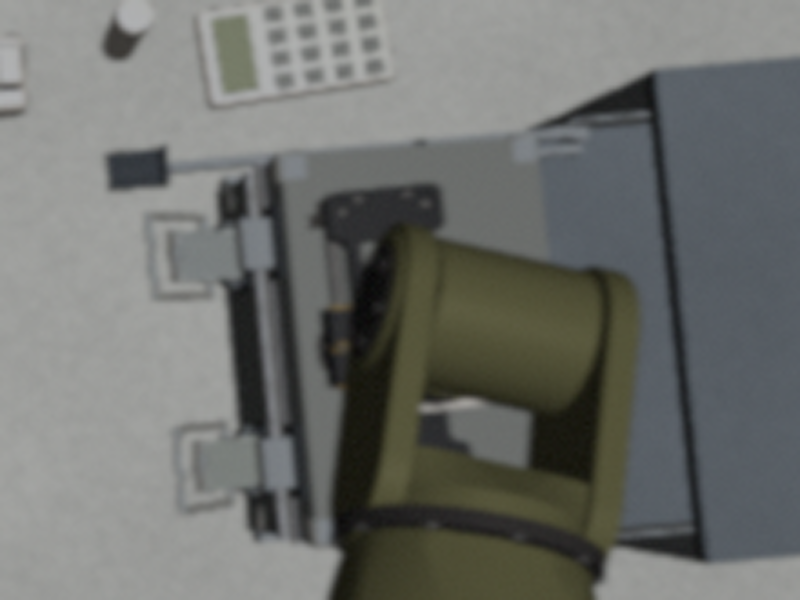

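```bash
python3 -m jog '[[0,0,0.005,0,0,0,-1],[0,0,0.01,0,0,0,-1],[0,0,0.013,0,0,0,-1],[0,0,0.015,0,0,0,-1],[0,0,0.016,0,0,0,-1],[0,0,0.016,0,0,0,-1]]'; python3 - <<'E'
from h import *
where()
E
```

```text
time_s: 18.25
ee_pos: [0.5291, -0.0824, 0.1848]
eef_rot: [3.141, -0.003, 1.67]
force: [-14.5, 1.6, 32.0]
grip_width: 0.0009
case-frame tcp [-0.0006  0.066   0.1848] F case [-14.3151   2.9434  31.9701] rot [ 3.1415 -0.0026  1.6705] g 0.0008824101678978781 t 18.25
```

```bash
python3 -m jog '[[0,0,-0.03,0,0,0,-1],[0,0,-0.08,0,0,0,-1],[0.04,-0.02,-0.1,0,0,0,-1],[0.08,-0.05,-0.1,0,0,0,-1],[0.12,-0.07,-0.1,0,0,0,-1],[0.16,-0.075,-0.1,0,0,0,-1],[0.16,-0.075,-0.1,0,0,0,-1]]';  python3 - <<'E'
from h import *
where()
c=camera("top")
for u,v in((180,470),(152,258)): print(cf(onz(c,300+u/3.636,110+v/3.636,.172)))
# lid corners z .185
for u,v in ((278,158),(308,545)): print('lid front',cf(onz(c,300+u/3.636,110+v/3.636,.185)))
crop(c,"t9.png",300,110,520,275)
c=camera("side");crop(c,"s9.png",250,190,450,340)
goal(W(-.075,.19,.165),[np.pi,0,1.667])
E
```

```text
time_s: 18.95
ee_pos: [0.4376, 0.0719, 0.286]
eef_rot: [3.14, -0.003, 1.674]
force: [-0.7, -1.0, 0.3]
grip_width: 0.0004
case-frame tcp [-0.0768  0.2283  0.286 ] F case [-0.7987 -0.9185  0.2747] rot [ 3.1398 -0.0031  1.6737] g 0.000411878807276691 t 18.95
[-0.0721  0.1662  0.172 ]
[0.0744 0.1703 0.172 ]
lid front [0.1328 0.0802 0.185 ]
lid front [-0.13    0.0877  0.185 ]
scale 3.6363636363636362
scale 4.0
row [-0.036  0.001  0.12 ] [ 0.001 -0.002  0.003] rows>= 2.513255566225961
```

View pics/t9.png

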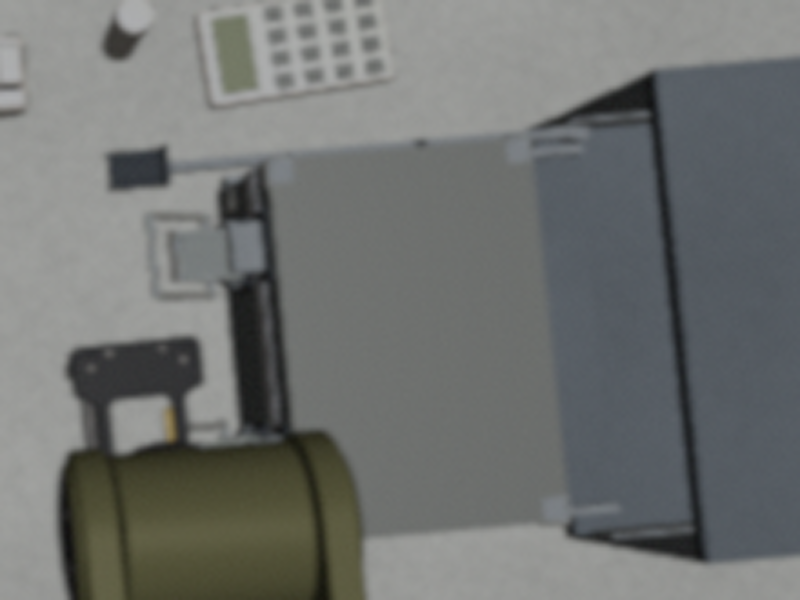

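View pics/s9.png

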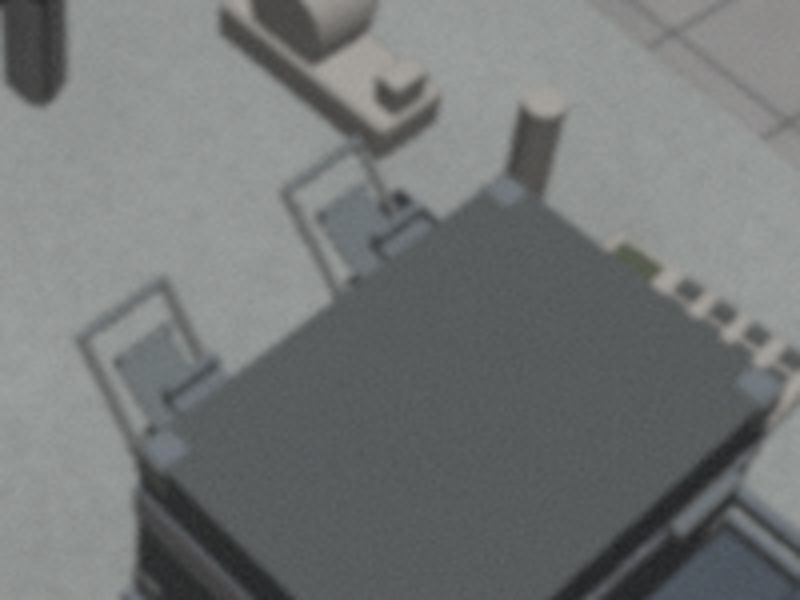

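```bash
python3 -m jog '[[-0.01,0.002,0.05,0,0,0.003,-1],[-0.02,0.002,0.095,0,0,0.003,-1],[-0.03,0.002,0.12,0,0,0.003,-1],[-0.036,0.002,0.12,0,0,0.003,-1],[-0.056,0.002,0.12,0,0,0.003,-1],[-0.076,0.002,0.117,0,0,0.003,-1],[-0.094,0.002,0.111,0,0,0.003,-1],[-0.104,0.002,0.107,0,0,0.003,-1],[-0.111,0.002,0.106,0,0,0.003,-1],[-0.111,0.002,0.106,0,0,0.003,-1]]';  python3 - <<'E'
from h import *
where()
c=camera("side");crop(c,"s10.png",200,190,400,340)
E
```

```text
time_s: 20.05
ee_pos: [0.4522, -0.0413, 0.1798]
eef_rot: [3.14, -0.002, 1.666]
force: [0.7, -0.5, 0.2]
grip_width: 0.0005
case-frame tcp [-0.0732  0.1142  0.1798] F case [ 0.6759 -0.6146  0.168 ] rot [ 3.1399 -0.0022  1.666 ] g 0.0004797553746025901 t 20.05
scale 4.0
```

View pics/s10.png

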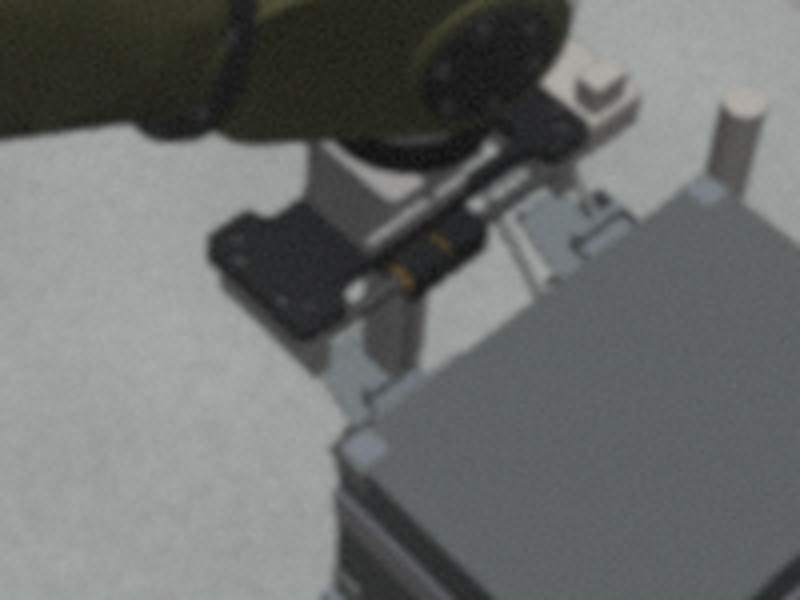

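```bash
python3 -m jog '[[0.01,0,-0.03,0,0,0,-1],[0.03,0,-0.08,0,0,0,-1],[0.08,0.05,-0.1,0,0,0,-1],[0.11,0.1,-0.1,0,0,0,-1],[0.11,0.15,-0.1,0,0,0,-1],[0.11,0.15,-0.1,0,0,0,-1]]';  python3 - <<'E'
from h import *
where()
c=camera("side");crop(c,"s11.png",240,190,440,340)
c=camera("top");crop(c,"t11.png",320,130,420,250)
goal(W(.075,.19,.165),[np.pi,0,1.667])
E
```

```text
time_s: 20.7
ee_pos: [0.5925, 0.0853, 0.2793]
eef_rot: [3.141, -0.003, 1.669]
force: [-0.8, -0.7, -0.5]
grip_width: 0.0007
case-frame tcp [0.0786 0.2269 0.2793] F case [-0.8793 -0.5991 -0.4538] rot [ 3.1409 -0.0026  1.6687] g 0.0006559201029197385 t 20.7
scale 4.0
scale 5.0
row [-0.037 -0.003  0.113] [-0.001 -0.002  0.001] rows>= 2.3774338849354093
```

View pics/s11.png

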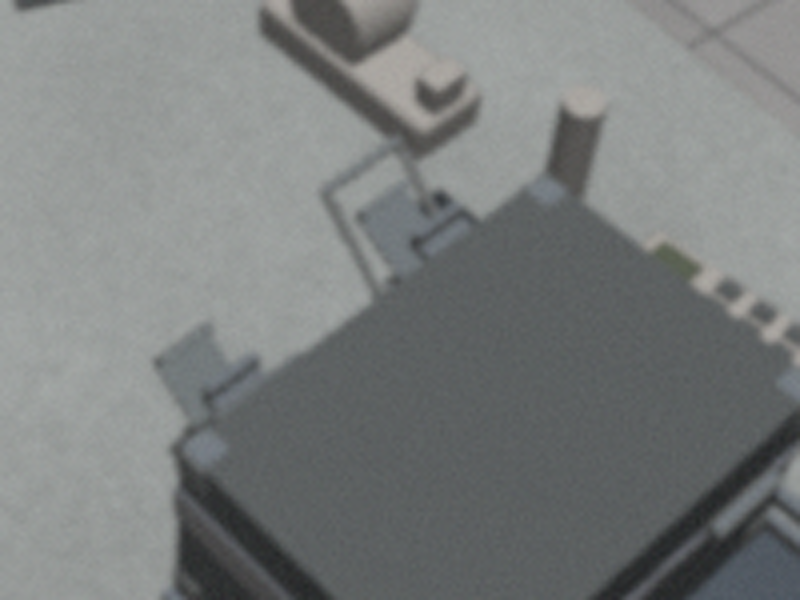

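View pics/t11.png

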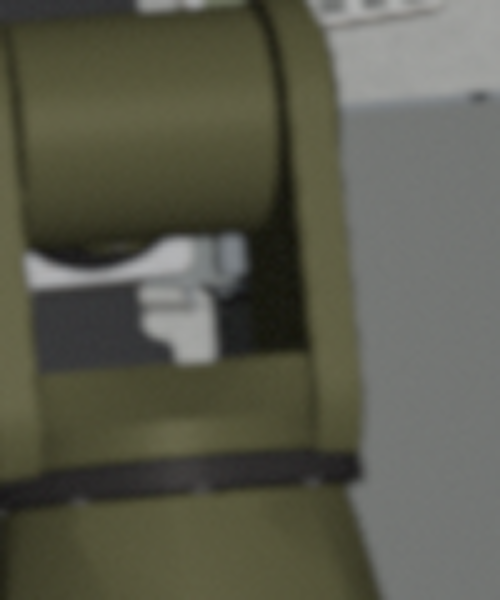

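```bash
python3 -m jog '[[-0.01,-0.002,0.05,0,0,0,-1],[-0.02,-0.002,0.09,0,0,0,-1],[-0.03,-0.002,0.113,0,0,0,-1],[-0.036,-0.002,0.113,0,0,0,-1],[-0.056,-0.002,0.113,0,0,0,-1],[-0.076,-0.002,0.11,0,0,0,-1],[-0.094,-0.002,0.104,0,0,0,-1],[-0.104,-0.002,0.1,0,0,0,-1],[-0.111,-0.002,0.099,0,0,0,-1],[-0.111,-0.002,0.099,0,0,0,-1]]';  python3 -c "
from h import *
where()"
python3 -m jog '[[0.01,0,-0.03,0,0,0,-1],[0.03,0,-0.08,0,0,0,-1],[0.08,0.0,-0.1,0,0,0,-1],[0.12,-0.02,-0.1,0,0,0,-1],[0.15,-0.07,-0.1,0,0,0,-1],[0.2,-0.07,-0.1,0,0,0,-1],[0.2,-0.07,-0.1,0,0,0,-1]]'
python3 - <<'E'
from h import *
where()
c=camera("side");crop(c,"s12.png",240,190,440,340)
c=camera("top");crop(c,"t12.png",320,130,420,250)
E
```

```text
time_s: 21.8
ee_pos: [0.6011, -0.0261, 0.1793]
eef_rot: [-3.141, -0.002, 1.668]
force: [0.0, -0.8, 0.1]
grip_width: 0.0006
case-frame tcp [0.0765 0.1151 0.1793] F case [-0.0471 -0.822   0.1023] rot [-3.141  -0.0024  1.6678] g 0.0005749321731959972 t 21.8
time_s: 22.5
ee_pos: [0.51, 0.1702, 0.2802]
eef_rot: [-3.141, -0.003, 1.672]
force: [-0.0, -0.1, 0.4]
grip_width: 0.0004
case-frame tcp [0.0046 0.3192 0.2802] F case [-0.0321 -0.1212  0.3794] rot [-3.1413 -0.0033  1.6723] g 0.00038347720322425406 t 22.5
scale 4.0
scale 5.0
```

View pics/s12.png

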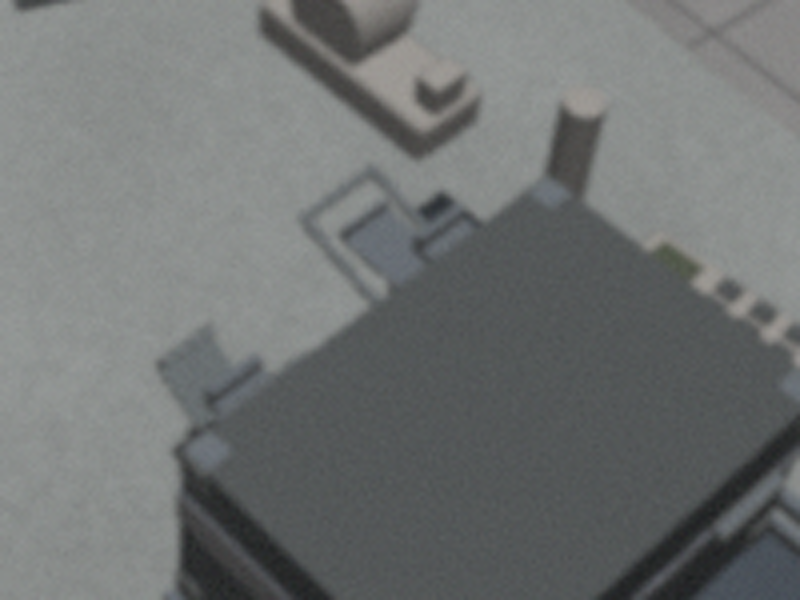

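View pics/t12.png

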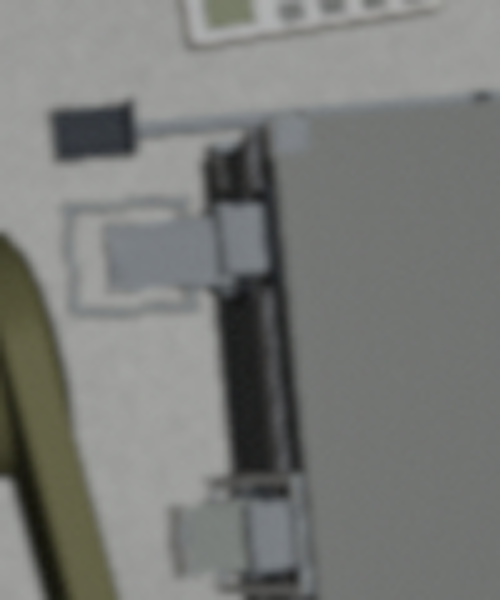

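```bash
cat >> h.py <<'E'
def tri(c1,p1,c2,p2):
    A=[];b=[]
    for c,p in((c1,p1),(c2,p2)):
        o,d=ray(c,*p);d=d/np.linalg.norm(d);M=np.eye(3)-np.outer(d,d);A.append(M);b.append(M@o)
    A=np.vstack(A);b=np.hstack(b);x,r,_,_=np.linalg.lstsq(A,b,rcond=None);return x,np.sqrt(r)
E
python3 - <<'E'
from h import *
s=camera("side");t=camera("top")
for n,a,b in(("barL",(303,217),(75,312)),("barR",(372,168),(68,205)),("levL",(383,270),(110,290)),("bar",(338,193),(72,258)),("levtip",(365,225),(107,255))):
    x,r=tri(s,(240+a[0]/4,190+a[1]/4),t,(320+b[0]/5,130+b[1]/5));print(n,cf(x),r)
from math import *
for ph in(2.25,2.1,2,1.9,1.8,1.7,1.57):
    a=np.array([sin(ph),-cos(ph)]);n=np.array([-cos(ph),-sin(ph)]);pv=np.array([.104,.111]);l=pv+.017*a+.006*n
    psi=ph-2.88;bar=l+.068*np.array([-sin(psi),cos(psi)]);tip=pv+.062*a-.007*n;print(ph,"bar",bar,"tip",tip,"lippivot",l)
E
```

```text
barL [0.0495 0.1842 0.1278] [0.0015]
barR [0.1047 0.1828 0.1289] [0.0027]
levL [0.0699 0.1516 0.0915] [0.0134]
bar [0.0773 0.1832 0.1278] [0.0024]
levtip [0.0785 0.1627 0.117 ] [0.0015]
2.25 bar [0.1611 0.172 ] tip [0.1478 0.1554] lippivot [0.121 0.117]
2.1 bar [0.1695 0.1627] tip [0.154  0.1483] lippivot [0.1217 0.1144]
2 bar [0.1744 0.1559] tip [0.1575 0.1432] lippivot [0.122  0.1126]
1.9 bar [0.1785 0.1487] tip [0.1604 0.1377] lippivot [0.122  0.1108]
1.8 bar [0.1819 0.1411] tip [0.1628 0.1319] lippivot [0.1219 0.109 ]
1.7 bar [0.1845 0.1331] tip [0.1646 0.1259] lippivot [0.1216 0.1072]
1.57 bar [0.1867 0.1225] tip [0.166 0.118] lippivot [0.121 0.105]
```

```bash
python3 - <<'E'
from h import *
goal(W(.077,.30,.26),[np.pi,0,-3.046])
E
```

```text
row [-0.015  0.07   0.02 ] [ 0.001 -0.002 -0.999] rows>= 10.467389779155717
```

```bash
python3 -m jog '[[-0.015,0.07,0.02,0,0,-0.998,-0.2],[-0.015,0.07,0.02,0,0,-0.998,-0.2],[-0.015,0.07,0.02,0,0,-0.998,-0.2],[-0.015,0.07,0.02,0,0,-0.998,-0.2],[-0.015,0.07,0.02,0,0,-0.998,-0.2],[-0.015,0.07,0.02,0,0,-0.998,-0.2],[-0.015,0.07,0.02,0,0,-0.998,-0.2],[-0.015,0.07,0.02,0,0,-0.998,-0.2],[-0.015,0.07,0.02,0,0,-0.998,-0.2],[-0.015,0.07,0.02,0,0,-0.998,-0.2],[-0.015,0.07,0.02,0,0,-0.998,-0.2],[-0.015,0.07,0.02,0,0,-0.998,-0.2],[-0.015,0.07,0.02,0,0,-0.998,-0.2]]' 8; python3 - <<'E'
from h import *
where()
goal(W(.077,.184,.15),[np.pi,0,-3.046])
goal(W(.077,.184,.123),[np.pi,0,-3.046])
c=camera("side");crop(c,"s13.png",200,150,440,330)
E
```

```text
time_s: 24.0
ee_pos: [0.5838, 0.1566, 0.2593]
eef_rot: [3.139, -0.001, -3.051]
force: [0.5, -0.3, -0.1]
grip_width: 0.0373
case-frame tcp [0.0768 0.2986 0.2593] F case [ 0.4213 -0.3315 -0.0949] rot [ 3.1395 -0.0013 -3.0512] g 0.037323123276926884 t 24.0
row [-0.001 -0.115  0.109] [ 0.001 -0.001 -0.003] rows>= 3.1678244515301968
row [-0.001 -0.115  0.136] [ 0.001 -0.001 -0.003] rows>= 3.5619919730991225
scale 3.3333333333333335
```

View pics/s13.png

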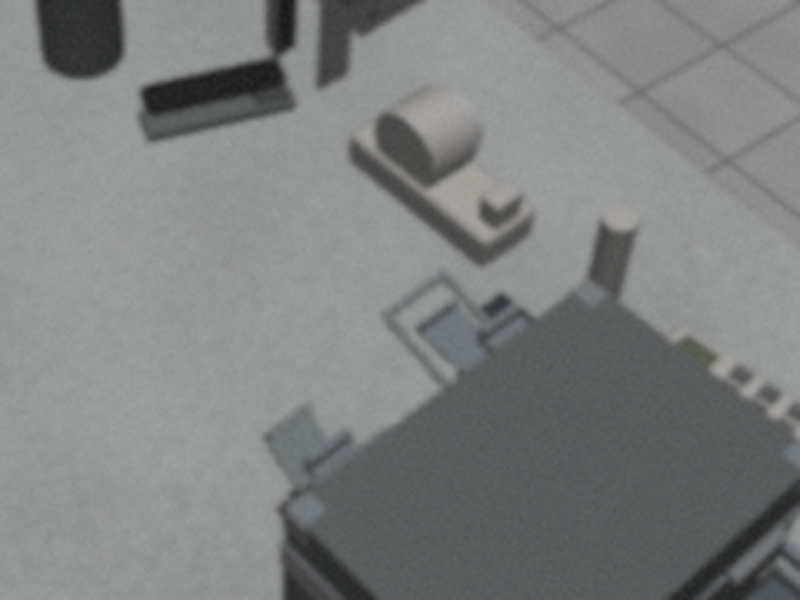

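```bash
python3 -m jog '[[0,-0.045,0.01,0,0,0,-0.2],[0,-0.09,0.03,0,0,0,-0.2],[0,-0.115,0.07,0,0,0,-0.2],[0,-0.115,0.109,0,0,0,-0.2],[0,-0.115,0.125,0,0,0,-0.2],[0,-0.115,0.136,0,0,0,-0.2],[0,-0.115,0.136,0,0,0,-0.2]]'; python3 - <<'E'
from h import *
where()
c=camera("side");crop(c,"s14.png",260,170,440,305)
E
```

```text
time_s: 24.75
ee_pos: [0.5937, 0.0425, 0.1222]
eef_rot: [3.139, -0.003, -3.052]
force: [0.1, -1.8, -0.5]
grip_width: 0.0377
case-frame tcp [0.0757 0.1841 0.1222] F case [-0.0979 -1.8416 -0.5399] rot [ 3.1393 -0.0027 -3.0518] g 0.037727048113013036 t 24.75
scale 4.444444444444445
```

View pics/s14.png

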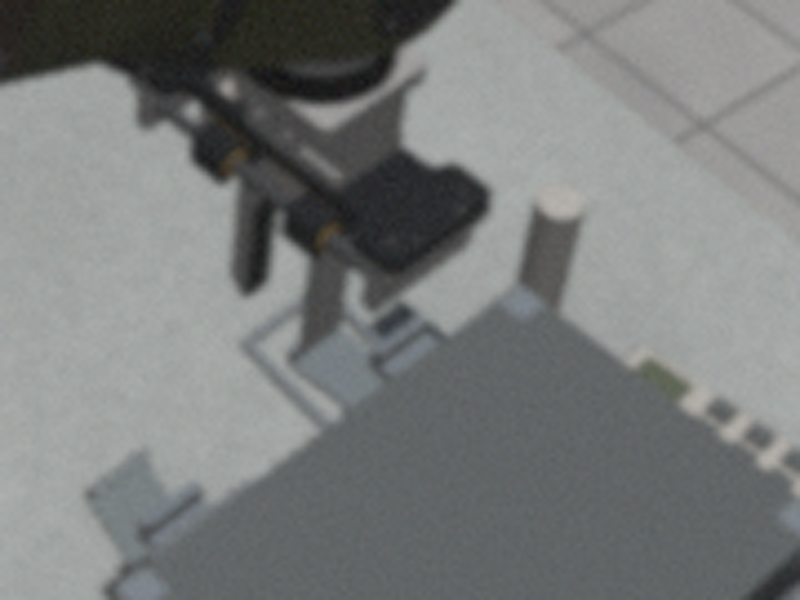

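```bash
python3 -m jog '[[0,0,0,0,0,0,-1],[0,0,0,0,0,0,-1],[0,0,0,0,0,0,-1],[0,0,0,0,0,0,-1],[0,0,0,0,0,0,-1],[0,0,0,0,0,0,-1],[0,0,0,0,0,0,-1]]' 10; python3 - <<'E'
from h import *
where()
c=camera("side");crop(c,"s15.png",260,170,440,305)
E
```

```text
time_s: 25.5
ee_pos: [0.5942, 0.0426, 0.1235]
eef_rot: [3.14, -0.001, -3.051]
force: [-0.0, 0.4, 0.2]
grip_width: 0.0003
case-frame tcp [0.0762 0.1841 0.1235] F case [0.0104 0.3716 0.2254] rot [ 3.1395 -0.001  -3.0513] g 0.0002558873208759805 t 25.5
scale 4.444444444444445
```

View pics/s15.png

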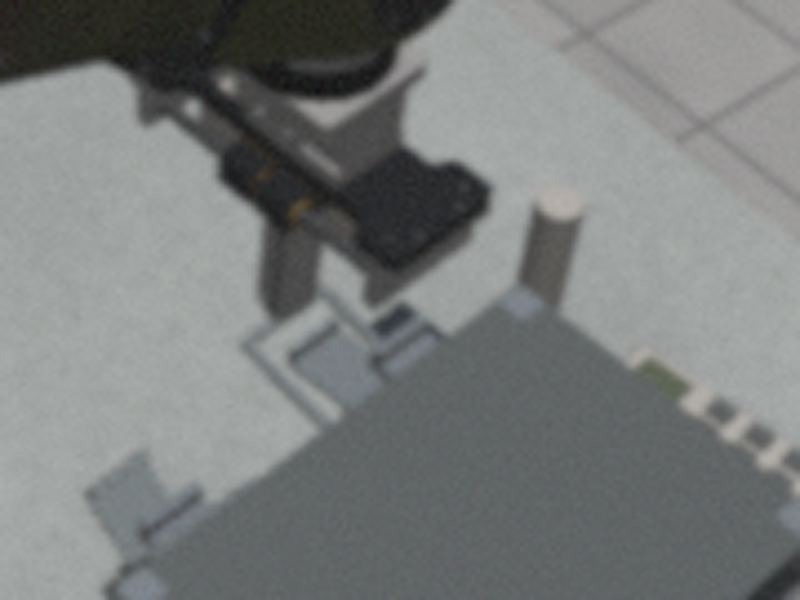

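```bash
python3 -m jog '[[0,0.002,-0.03,0,0,0,-0.64],[0,0.002,-0.03,0,0,0,-0.64],[0,0.002,-0.03,0,0,0,-0.64],[0,0.002,-0.03,0,0,0,-0.64],[0,0.002,0,0,0,0,-0.64],[0,0.002,0.008,0,0,0,-0.64],[0,0.002,0.008,0,0,0,-0.64]]' 10; python3 - <<'E'
from h import *
where()
c=camera("side");crop(c,"s16.png",260,170,440,305)
E
```

```text
time_s: 26.25
ee_pos: [0.5931, 0.0446, 0.1138]
eef_rot: [3.139, -0.005, -3.051]
force: [-0.5, -0.4, 1.3]
grip_width: 0.017
case-frame tcp [0.0753 0.1862 0.1138] F case [-0.5495 -0.3247  1.2726] rot [ 3.1392 -0.0046 -3.0514] g 0.016951298376981595 t 26.25
scale 4.444444444444445
```

View pics/s16.png

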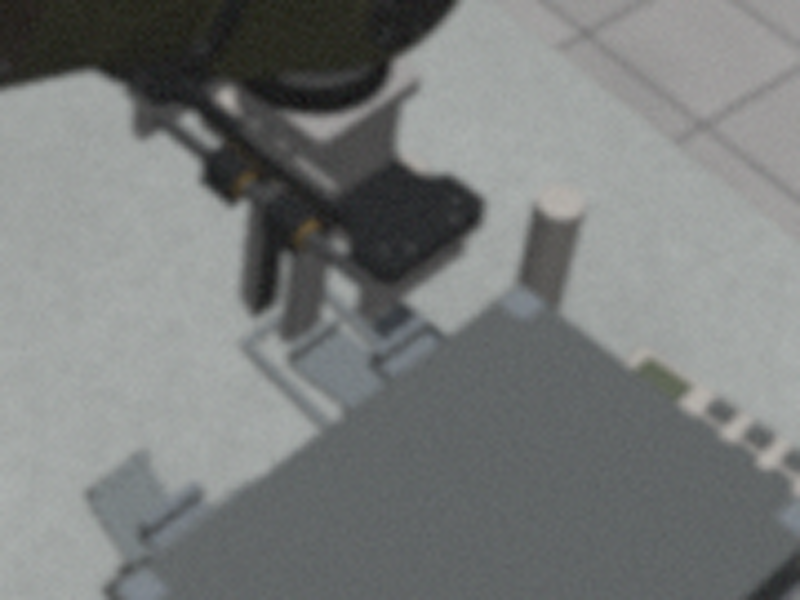

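Fingers straddle the bar (around 275,330). Close.

```bash
python3 -m jog '[[0,0,0,0,0,0,-1],[0,0,0,0,0,0,-1],[0,0,0,0,0,0,-1],[0,0,0,0,0,0,-1],[0,0,0,0,0,0,-1]]' 15; python3 - <<'E'
from h import *
where()
E
```

```text
time_s: 26.8
ee_pos: [0.5939, 0.0445, 0.1154]
eef_rot: [3.139, -0.002, -3.051]
force: [1.2, -0.2, 0.1]
grip_width: 0.001
case-frame tcp [0.0761 0.1861 0.1154] F case [ 1.1649 -0.3062  0.0542] rot [ 3.1394 -0.0019 -3.0514] g 0.0009838872996536271 t 26.8
```

```bash
python3 - <<'E'
from h import *
c=camera("side");crop(c,"s17.png",290,200,390,275)
c=camera("top");crop(c,"t17.png",310,150,390,210)
E
```

```text
scale 8.0
scale 10.0
```

View pics/s17.png

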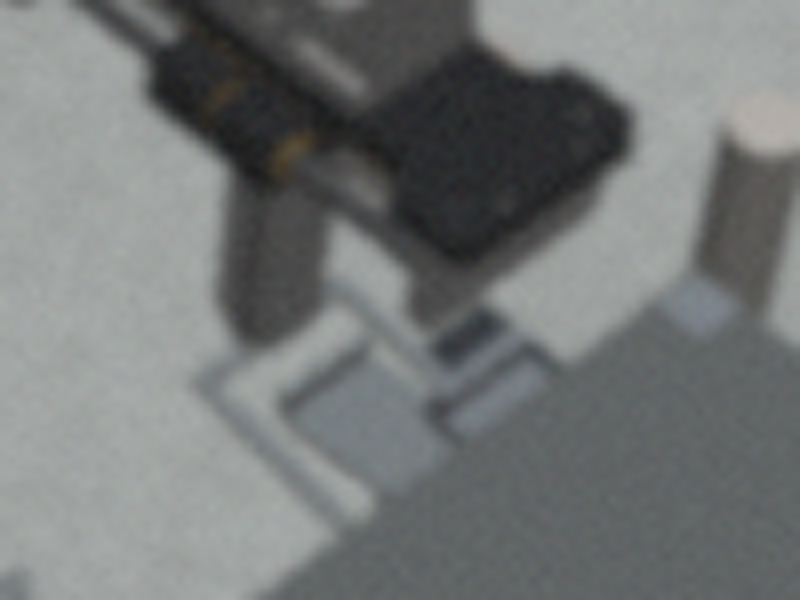

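View pics/t17.png

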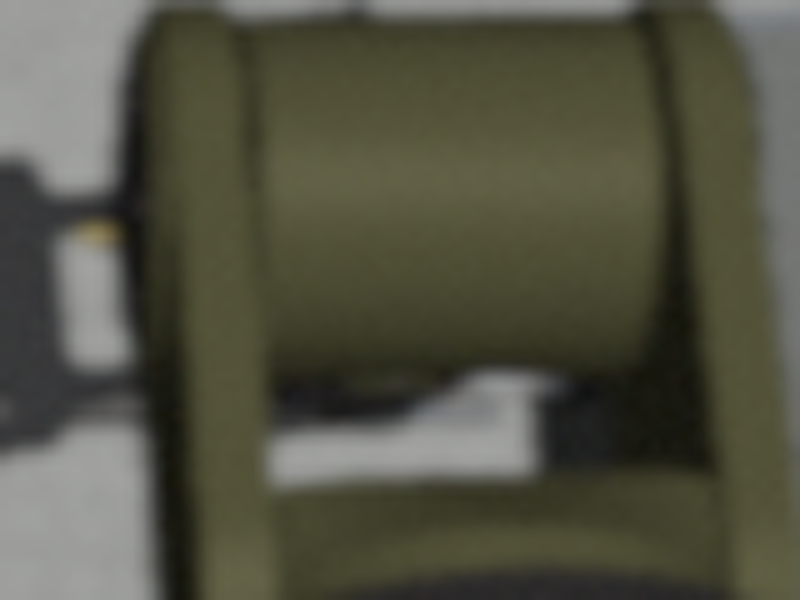

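```bash
python3 - <<'E'
from h import *
s=camera("side")
def onx(c,u,v,x):
    o,d=ray(c,u,v);o=cf(o);d=np.array([d@EX,d@EY,d[2]]);return o+d*(x-o[0])/d[0]
print(onx(s,315.75,244.25,.0495),onx(s,333,232,.1047))
print(onx(s,315.6,248.1,.0495),onx(s,331.9,236.2,.1047))
print("lever tip corner",onx(s,290+290/8,200+405/8,.057),onx(s,290+360/8,200+345/8,.093))
print(proj(s,status.get_obs()["ee_pos"]), "img tip seen",290+260/8,200+345/8)
from math import *
for ph in(1.6,1.5,1.4,1.3,1.2,1.1,1.0,.9):
    a=np.array([sin(ph),-cos(ph)]);n=np.array([-cos(ph),-sin(ph)]);pv=np.array([.104,.111]);l=pv+.017*a+.006*n
    psi=ph-2.88;bar=l+.068*np.array([-sin(psi),cos(psi)]);tip=pv+.062*a-.007*n;print(ph,"bar",bar,"tip",tip,"lippivot",l)
E
```

```text
[0.0495 0.1855 0.1263] [0.1047 0.1851 0.1265]
[0.0495 0.1849 0.113 ] [0.1047 0.1867 0.11  ]
lever tip corner [0.057  0.1593 0.122 ] [0.093  0.1658 0.1133]
[323.5154 241.2103] img tip seen 322.5 243.125
1.6 bar [0.1863 0.125 ] tip [0.1658 0.1198] lippivot [0.1212 0.1055]
1.5 bar [0.1873 0.1167] tip [0.1663 0.1136] lippivot [0.1205 0.1038]
1.4 bar [0.1875 0.1084] tip [0.1663 0.1074] lippivot [0.1197 0.1022]
1.3 bar [0.1868 0.1   ] tip [0.1656 0.1012] lippivot [0.1188 0.1007]
1.2 bar [0.1853 0.0918] tip [0.1643 0.0951] lippivot [0.1177 0.0992]
1.1 bar [0.1829 0.0838] tip [0.1624 0.0891] lippivot [0.1164 0.0979]
1.0 bar [0.1798 0.0761] tip [0.16   0.0834] lippivot [0.1151 0.0968]
0.9 bar [0.176  0.0687] tip [0.1569 0.0779] lippivot [0.1136 0.0957]
```

```bash
python3 -m jog '[[0,0,-0.03,0,0,0,-1],[0,0,-0.08,0,0,0,-1],[0,0,-0.1,0,0,0.2,-1],[0,0,-0.1,0,0,1,0.7],[0,0,-0.1,0,0,1,0.7],[0,0,-0.1,0,0,1,0.7],[0,0,-0.1,0,0,1,0.7],[0,0,-0.1,0,0,1,0.7],[0,0,-0.1,0,0,1,0.7],[0,0,-0.1,0,0,1,0.7],[0,0,-0.1,0,0,1,0.7],[0,0,-0.1,0,0,1,0.7],[0,0,-0.1,0,0,1,0.7],[0,0,-0.1,0,0,1,0.7],[0,0,-0.1,0,0,1,0.7]]' 15; python3 - <<'E'
from h import *
where()
goal(W(.075,.178,.13),[np.pi,0,1.667])
s=camera("side");crop(s,"s18.png",290,190,390,265)
E
```

```text
time_s: 28.45
ee_pos: [0.594, 0.0444, 0.2151]
eef_rot: [-3.139, -0.002, 1.663]
force: [-0.2, 0.1, -0.7]
grip_width: 0.0795
case-frame tcp [0.0762 0.1859 0.2151] F case [-0.2303  0.0921 -0.6947] rot [-3.1391 -0.0022  1.6634] g 0.07953816855557445 t 28.45
row [-0.008 -0.001  0.085] [-0.002 -0.001 -0.002] rows>= 1.710067731119982
scale 8.0
```

View pics/s18.png

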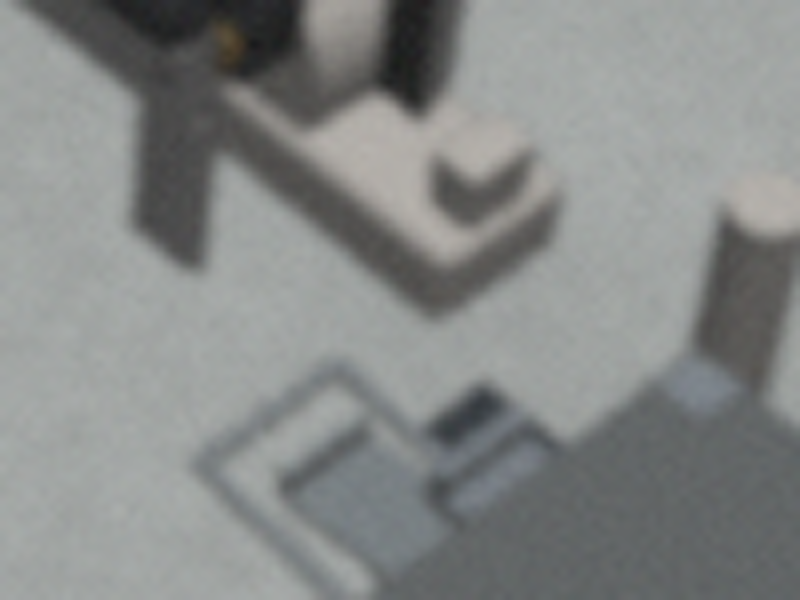

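```bash
python3 -m jog '[[-0.006,-0.001,0.05,0,0,0,0.7],[-0.006,-0.001,0.09,0,0,0,0.7],[-0.006,-0.001,0.11,0,0,0,0.7],[-0.006,-0.001,0.117,0,0,0,0.7],[-0.006,-0.001,0.117,0,0,0,0.7]]' 15; python3 - <<'E'
from h import *
where()
s=camera("side");crop(s,"s19.png",270,190,390,280)
E
```

```text
time_s: 29.0
ee_pos: [0.5932, 0.0386, 0.0979]
eef_rot: [-3.138, -0.002, 1.664]
force: [0.8, -1.0, 0.8]
grip_width: 0.0802
case-frame tcp [0.0748 0.1802 0.0979] F case [ 0.6832 -1.1089  0.8308] rot [-3.1384 -0.0023  1.6642] g 0.08023533706759699 t 29.0
scale 6.666666666666667
```

View pics/s19.png

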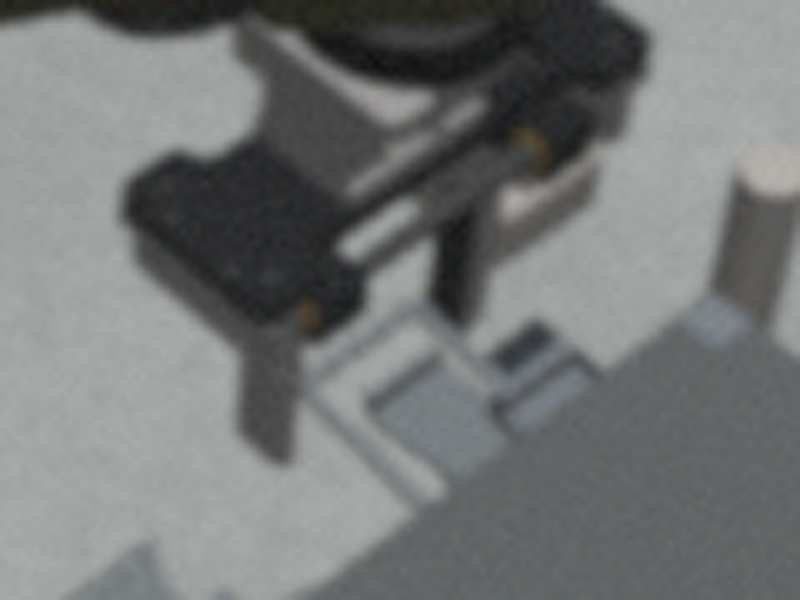

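```bash
python3 -m jog '[[0,0,0,0,0,0,-1],[0,0,0,0,0,0,-1],[0,0,0,0,0,0,-1],[0,0,0,0,0,0,-1],[0,0,0,0,0,0,-1]]' 20; python3 - <<'E'
from h import *
where()
E
```

```text
time_s: 29.55
ee_pos: [0.5957, 0.0392, 0.1008]
eef_rot: [3.137, -0.003, 1.664]
force: [9.7, 4.8, -0.2]
grip_width: 0.0611
case-frame tcp [0.0774 0.1806 0.1008] F case [10.087   3.8012 -0.2324] rot [ 3.1368 -0.0025  1.6642] g 0.061057207656003545 t 29.55
```

```bash
python3 -m jog '[[-0.003,0.002,-0.011,0,0,0,-1],[-0.008,0.002,-0.022,0,0,0,-1],[-0.015,0.002,-0.033,0,0,0,-1],[-0.023,0.002,-0.041,0,0,0,-1],[-0.031,0.002,-0.047,0,0,0,-1],[-0.039,0.002,-0.052,0,0,0,-1],[-0.05,0.002,-0.056,0,0,0,-1],[-0.06,0.002,-0.06,0,0,0,-1],[-0.06,0.002,-0.066,0,0,0,-1],[-0.06,0.002,-0.066,0,0,0,-1]]' 25; python3 - <<'E'
from h import *
where()
s=camera("side");crop(s,"s20.png",270,190,390,280)
E
```

```text
time_s: 30.55
ee_pos: [0.6027, -0.0209, 0.1668]
eef_rot: [3.138, -0.002, 1.664]
force: [-5.9, 0.3, -5.0]
grip_width: 0.061
case-frame tcp [0.0786 0.1201 0.1668] F case [-5.8087  0.8334 -5.0111] rot [ 3.1378 -0.0025  1.6637] g 0.060965994095893525 t 30.55
scale 6.666666666666667
```

View pics/s20.png

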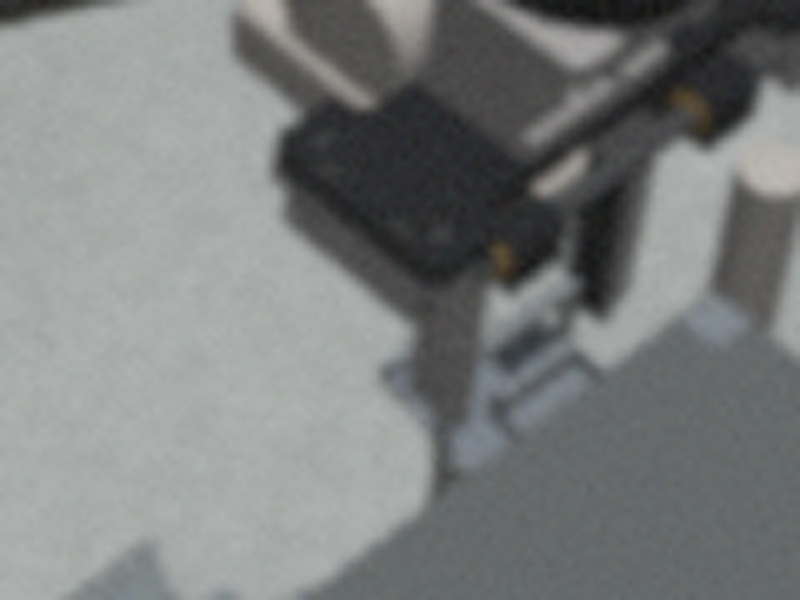

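```bash
python3 -m jog '[[0,-0.001,-0.003,0,0,0,-1],[0,-0.001,-0.006,0,0,0,-1],[0,-0.001,-0.009,0,0,0,-1],[0,-0.001,-0.011,0,0,0,-1],[0,-0.001,-0.011,0,0,0,-1]]' 30; python3 - <<'E'
from h import *
where()
s=camera("side");crop(s,"s21.png",270,190,390,280)
E
```

```text
time_s: 31.1
ee_pos: [0.6014, -0.0207, 0.1756]
eef_rot: [3.14, -0.003, 1.664]
force: [8.7, -1.1, -26.6]
grip_width: 0.0608
case-frame tcp [0.0773 0.1204 0.1756] F case [  8.5523  -1.92   -26.6406] rot [ 3.1399 -0.0027  1.6641] g 0.06075229063293988 t 31.1
scale 6.666666666666667
```

View pics/s21.png

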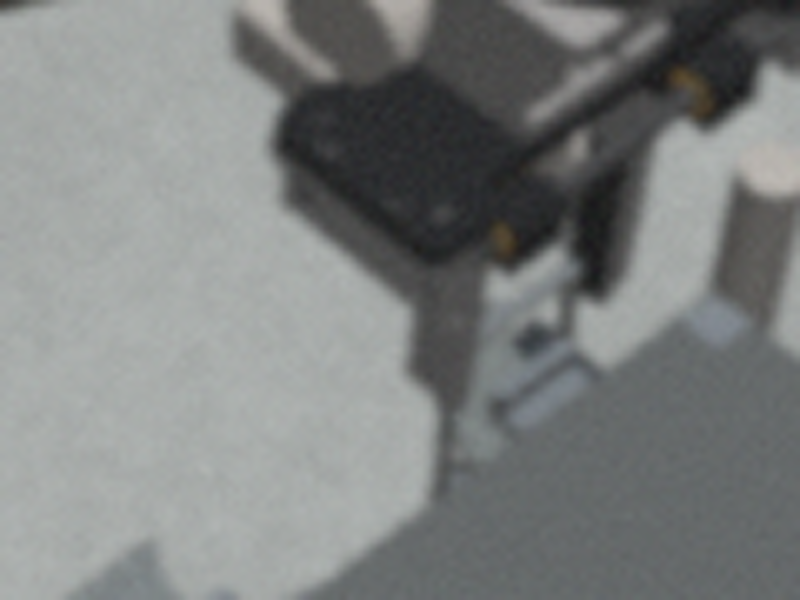

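```bash
python3 -m jog '[[-0.003,-0.001,0.001,0,0,0,-1],[-0.008,-0.001,0.001,0,0,0,-1],[-0.012,-0.001,0.002,0,0,0,-1],[-0.014,-0.001,0.003,0,0,0,-1],[-0.014,-0.001,0.003,0,0,0,0.6],[-0.014,-0.001,0.003,0,0,0,0.6],[-0.014,-0.001,0.003,0,0,0,0.6],[-0.01,-0.001,-0.03,0,0,0,0.6],[0.0,-0.001,-0.08,0,0,0,0.6],[0.05,-0.001,-0.1,0,0,0,0.6],[0.1,-0.001,-0.1,0,0,0,-1],[0.13,-0.001,-0.1,0,0,0,-1],[0.18,-0.051,-0.1,0,0,0,-1],[0.18,-0.071,-0.1,0,0,0,-1],[0.18,-0.071,-0.1,0,0,0,-1]]'; python3 - <<'E'
from h import *
where()
s=camera("side");crop(s,"s22.png",240,190,400,310)
s=camera("top");crop(s,"t22.png",320,130,420,250)
E
```

```text
time_s: 32.65
ee_pos: [0.511, 0.1534, 0.277]
eef_rot: [3.139, -0.003, 1.667]
force: [-0.8, -0.5, 0.2]
grip_width: 0.0385
case-frame tcp [0.004  0.3024 0.277 ] F case [-0.8831 -0.3895  0.1543] rot [ 3.1392 -0.0031  1.6672] g 0.038537435856697715 t 32.65
scale 5.0
scale 5.0
```

View pics/s22.png

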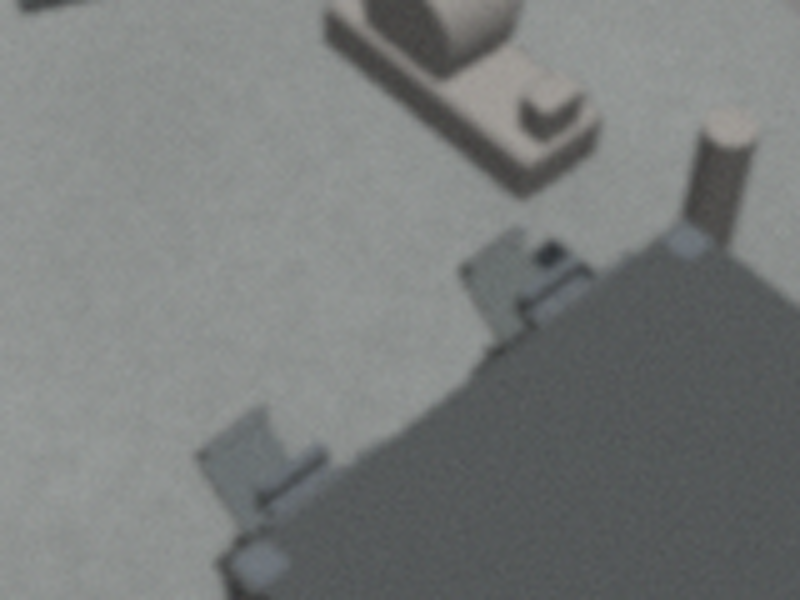

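View pics/t22.png

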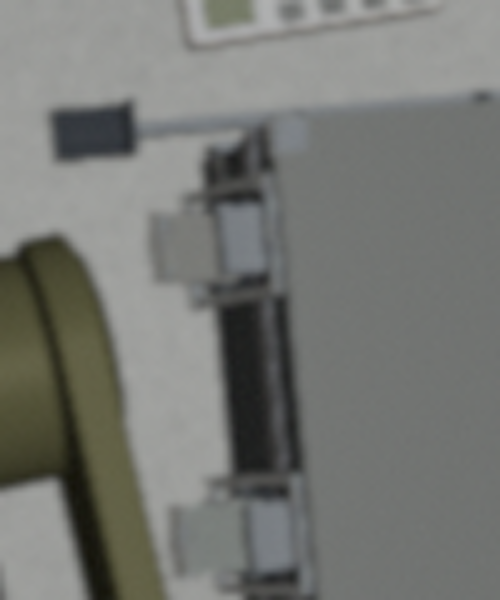

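```bash
python3 - <<'E'
from h import *
where()
R=(Ro.from_euler('xyz',[np.pi,0,1.667])*Ro.from_euler('y',-np.radians(22)))
print(R.as_euler('xyz'),R.apply([0,0,1])@EY)
goal(W(-.073,.148,.20),R.as_euler('xyz'))
E
```

```text
case-frame tcp [0.0066 0.3006 0.2769] F case [0.1388 0.0967 0.6361] rot [ 3.1383 -0.0028  1.665 ] g 0.03112555637897112 t 32.75
[3.1416 0.384  1.667 ] -0.3746065856460516
row [-0.153 -0.08   0.076] [ 0.002 -0.246 -0.002] rows>= 3.7711299187921004
```

```bash
python3 -m jog '[[0,-0.05,0,0,-0.1,0,-1],[-0.03,-0.08,0.0,0,-0.2,0,-1],[-0.08,-0.08,0.02,0,-0.246,0,-1],[-0.12,-0.08,0.05,0,-0.246,0,-1],[-0.153,-0.08,0.076,0,-0.246,0,-1],[-0.153,-0.08,0.076,0,-0.246,0,-1],[-0.153,-0.08,0.076,0,-0.246,0,-1]]'; python3 - <<'E'
from h import *
where()
R=(Ro.from_euler('xyz',[np.pi,0,1.667])*Ro.from_euler('y',-np.radians(22)))
for y,z in((.147,.165),(.156,.143),(.162,.124),(.163,.101),(.16,.088),(.156,.078),(.15,.07),(.14,.066),(.13,.065)): goal(W(-.073,y,z),R.as_euler('xyz'))
s=camera("side");crop(s,"s23.png",220,160,400,295)
E
```

```text
time_s: 33.45
ee_pos: [0.4493, -0.0085, 0.2004]
eef_rot: [3.139, 0.384, 1.661]
force: [0.0, 0.7, 0.2]
grip_width: 0.0005
case-frame tcp [-0.073   0.1472  0.2004] F case [0.0792 0.7182 0.1613] rot [3.1385 0.3836 1.6612] g 0.0004698006407805149 t 33.45
row [ 0.013 -0.     0.033] [ 0.001 -0.    -0.003] rows>= 0.7075589849909811
row [ 0.03 -0.    0.05] [ 0.001 -0.    -0.003] rows>= 1.161031394602701
row [ 0.042 -0.     0.065] [ 0.001 -0.    -0.003] rows>= 1.5560436661279442
row [ 0.052 -0.     0.086] [ 0.001 -0.    -0.003] rows>= 2.0125789332486743
row [ 0.054 -0.     0.099] [ 0.001 -0.    -0.003] rows>= 2.2621293714786237
row [ 0.054 -0.     0.11 ] [ 0.001 -0.    -0.003] rows>= 2.453899336524188
row [ 0.051 -0.     0.12 ] [ 0.001 -0.    -0.003] rows>= 2.608159725560574
row [ 0.044 -0.     0.127] [ 0.001 -0.    -0.003] rows>= 2.6913820675980094
row [ 0.035 -0.     0.132] [ 0.001 -0.    -0.003] rows>= 2.7292621353271462
scale 4.444444444444445
```

View pics/s23.png

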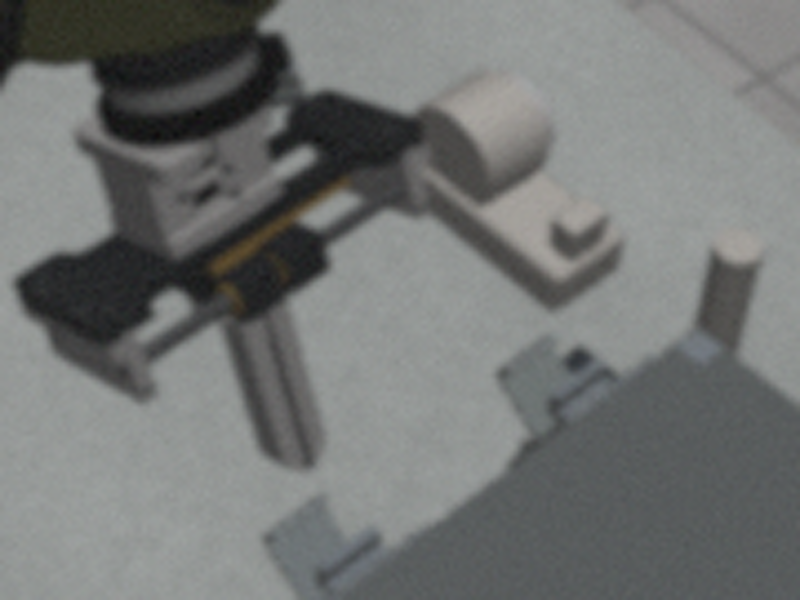

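```bash
python3 -m jog '[[0.013,0,0.033,0,0,0,-1],[0.022,0,0.042,0,0,0,-1],[0.03,0,0.05,0,0,0,-1],[0.036,0,0.058,0,0,0,-1],[0.042,0,0.065,0,0,0,-1],[0.042,0,0.065,0,0,0,-1]]'; python3 - <<'E'
from h import *
where()
s=camera("side");crop(s,"s24.png",240,190,400,310)
E
```

```text
time_s: 34.1
ee_pos: [0.4487, 0.0079, 0.1249]
eef_rot: [3.138, 0.384, 1.664]
force: [0.6, 0.4, 0.1]
grip_width: 0.0004
case-frame tcp [-0.072   0.1636  0.1249] F case [0.6109 0.3731 0.1224] rot [3.1377 0.3836 1.6638] g 0.00035393026076884453 t 34.1
scale 5.0
```

View pics/s24.png

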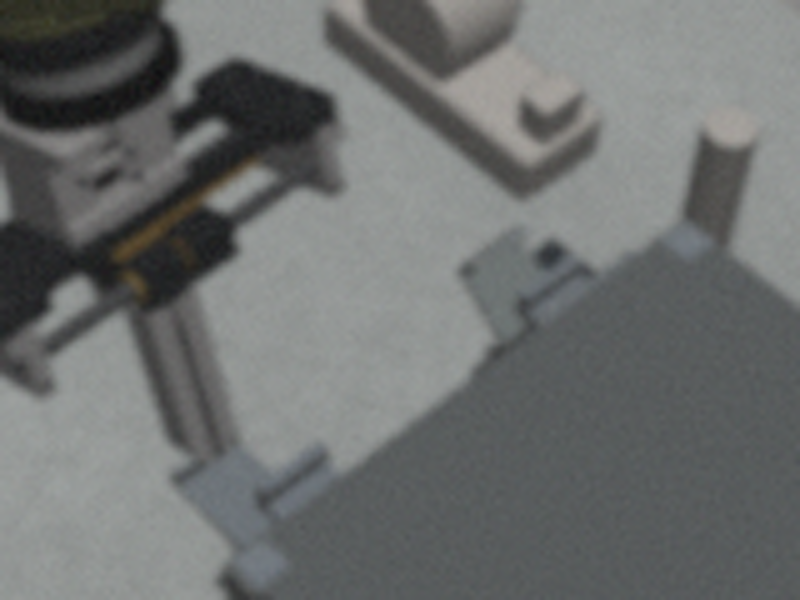

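```bash
cat >> h.py <<'E'
def onx(c,u,v,x):
    o,d=ray(c,u,v);o=cf(o);d=np.array([d@EX,d@EY,d[2]]);return o+d*(x-o[0])/d[0]
def lev():
    from math import sin,cos
    for ph in(2.25,2.1,2,1.9,1.8,1.7,1.6,1.5,1.4,1.2,1.0,.8,.6,.4,.2,0):
        a=np.array([sin(ph),-cos(ph)]);m=np.array([cos(ph),sin(ph)]);pv=np.array([.104,.111]);print(ph,"tip",pv+.062*a+.007*m,"lip",pv+.062*a+.015*m,"mid",pv+.045*a+.007*m)
E
python3 - <<'E'
from h import *
s=camera("side")
print(onx(s,276,285,-.09),onx(s,288.5,279.5,-.054));lev()
E
```

```text
[-0.09    0.1626  0.1253] [-0.054   0.1627  0.1113]
2.25 tip [0.1478 0.1554] lip [0.1428 0.1616] mid [0.1346 0.1447]
2.1 tip [0.154  0.1483] lip [0.1499 0.1552] mid [0.1393 0.1398]
2 tip [0.1575 0.1432] lip [0.1541 0.1504] mid [0.142  0.1361]
1.9 tip [0.1604 0.1377] lip [0.1578 0.1452] mid [0.1443 0.1322]
1.8 tip [0.1628 0.1319] lip [0.161  0.1397] mid [0.1462 0.128 ]
1.7 tip [0.1646 0.1259] lip [0.1636 0.1339] mid [0.1477 0.1237]
1.6 tip [0.1658 0.1198] lip [0.1655 0.1278] mid [0.1488 0.1193]
1.5 tip [0.1663 0.1136] lip [0.1669 0.1216] mid [0.1494 0.1148]
1.4 tip [0.1663 0.1074] lip [0.1676 0.1152] mid [0.1495 0.1102]
1.2 tip [0.1643 0.0951] lip [0.1672 0.1025] mid [0.1485 0.1012]
1.0 tip [0.16   0.0834] lip [0.1643 0.0901] mid [0.1456 0.0926]
0.8 tip [0.1534 0.0728] lip [0.1589 0.0786] mid [0.1412 0.0847]
0.6 tip [0.1448 0.0638] lip [0.1514 0.0683] mid [0.1352 0.0778]
0.4 tip [0.1346 0.0566] lip [0.142  0.0597] mid [0.128  0.0723]
0.2 tip [0.1232 0.0516] lip [0.131  0.0532] mid [0.1198 0.0683]
0 tip [0.111 0.049] lip [0.119 0.049] mid [0.111 0.066]
```

```bash
python3 -m jog '[[-0.008,0,-0.015,0,0,0,-1],[-0.022,0,-0.022,0,0,0,-1],[-0.025,0,-0.022,0,0,0,-1],[-0.025,0,-0.022,0,0,0,-1]]'; python3 - <<'E'
from h import *
where()
s=camera("side");crop(s,"s25.png",240,210,340,285)
R=(Ro.from_euler('xyz',[np.pi,0,1.667])*Ro.from_euler('y',-np.radians(22)))
for y,z in((.150,.13),(.151,.112),(.151,.100),(.151,.091),(.149,.082),(.143,.075),(.138,.071)): goal(W(-.073,y,z),R.as_euler('xyz'))
E
```

```text
time_s: 34.6
ee_pos: [0.4501, -0.0079, 0.1555]
eef_rot: [3.136, 0.384, 1.662]
force: [0.1, -0.6, 0.1]
grip_width: 0.0006
case-frame tcp [-0.0721  0.1477  0.1555] F case [ 0.0776 -0.6277  0.1275] rot [3.1364 0.3839 1.6617] g 0.000585978990064079 t 34.6
scale 8.0
row [ 0.011 -0.001  0.022] [ 0.002 -0.    -0.003] rows>= 0.5040186696137913
row [ 0.019 -0.001  0.039] [ 0.002 -0.    -0.003] rows>= 0.864395660915632
row [ 0.024 -0.001  0.05 ] [ 0.002 -0.    -0.003] rows>= 1.1038727859858748
row [ 0.027 -0.001  0.058] [ 0.002 -0.    -0.003] rows>= 1.2836088108972494
row [ 0.028 -0.001  0.067] [ 0.002 -0.    -0.003] rows>= 1.4622392963178723
row [ 0.025 -0.001  0.076] [ 0.002 -0.    -0.003] rows>= 1.6050009923656912
row [ 0.022 -0.001  0.082] [ 0.002 -0.    -0.003] rows>= 1.6935719440817265
```

View pics/s25.png

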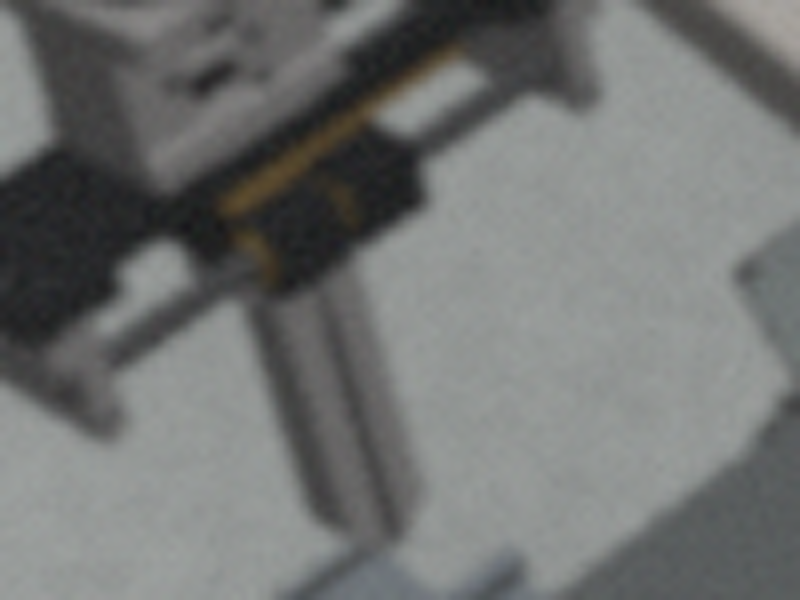

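```bash
python3 -m jog '[[0.011,-0.001,0.022,0,0,0,-1],[0.015,-0.001,0.03,0,0,0,-1],[0.019,-0.001,0.039,0,0,0,-1],[0.022,-0.001,0.045,0,0,0,-1],[0.024,-0.001,0.05,0,0,0,-1],[0.024,-0.001,0.05,0,0,0,-1]]'; python3 - <<'E'
from h import *
where()
s=camera("side");crop(s,"s26.png",240,220,340,295)
c=camera("top");crop(c,"t26.png",320,130,420,250)
E
```

```text
time_s: 35.25
ee_pos: [0.4488, -0.0043, 0.0994]
eef_rot: [3.137, 0.384, 1.662]
force: [-0.1, 0.1, 0.5]
grip_width: 0.0004
case-frame tcp [-0.073   0.1514  0.0994] F case [-0.1162  0.1098  0.5354] rot [3.1375 0.3838 1.6623] g 0.00040631940791523765 t 35.25
scale 8.0
scale 5.0
```

View pics/s26.png

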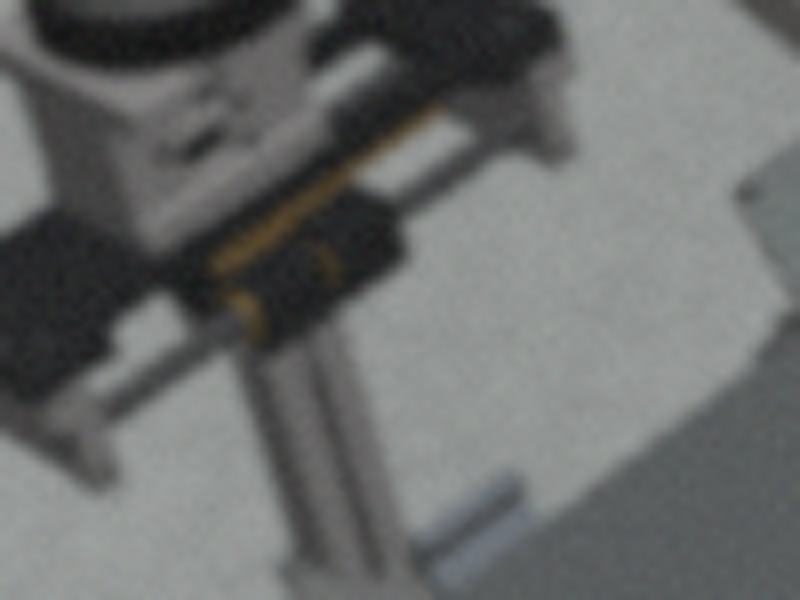

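View pics/t26.png

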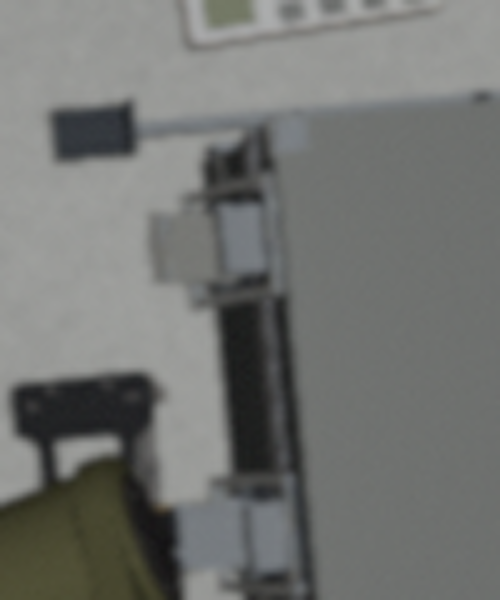

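```bash
python3 -m jog '[[0.001,0,0.004,0,0,0,-1],[0.002,0,0.008,0,0,0,-1],[0.004,0,0.013,0,0,0,-1],[0.004,0,0.017,0,0,0,-1],[0.004,0,0.017,0,0,0,-1]]'; python3 - <<'E'
from h import *
where()
s=camera("side");crop(s,"s27.png",240,220,340,295)
E
```

```text
time_s: 35.85
ee_pos: [0.4497, -0.0072, 0.0829]
eef_rot: [3.136, 0.384, 1.662]
force: [1.0, -2.0, 3.4]
grip_width: 0.0002
case-frame tcp [-0.0724  0.1485  0.0829] F case [ 0.8084 -2.0951  3.3731] rot [3.1357 0.3842 1.6617] g 0.00015440186586466933 t 35.85
scale 8.0
```

View pics/s27.png

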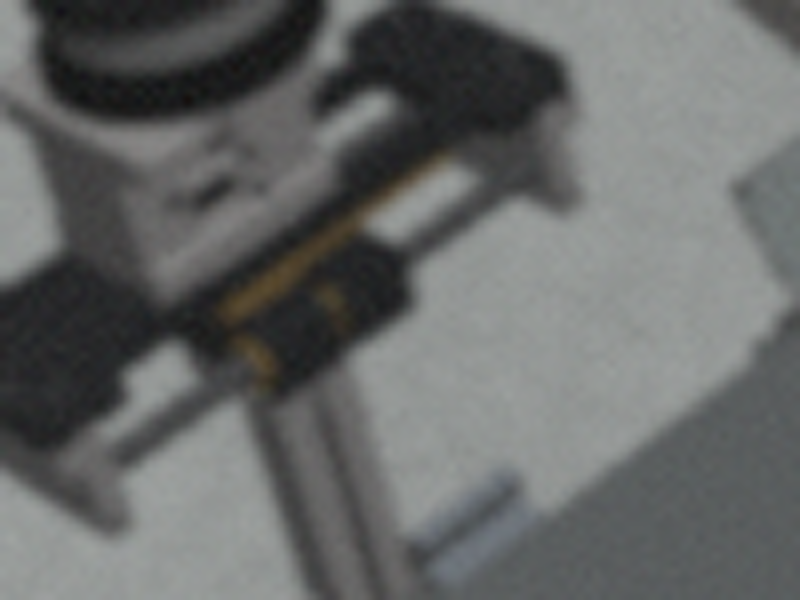

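```bash
python3 -m jog '[[-0.002,0,0.01,0,0,0,-1],[-0.005,0,0.015,0,0,0,-1],[-0.008,0,0.018,0,0,0,-1],[-0.011,0,0.022,0,0,0,-1],[-0.011,0,0.022,0,0,0,-1]]'; python3 -c "
from h import *
where()"
python3 -m jog '[[-0.004,0,0.002,0,0,0,-1],[-0.007,0,0.003,0,0,0,-1],[-0.007,0,0.003,0,0,0,-1]]'; python3 - <<'E'
from h import *
where()
s=camera("side");crop(s,"s28.png",240,220,340,295)
s=camera("top");crop(s,"t28.png",320,130,420,250)
E
```

```text
time_s: 36.4
ee_pos: [0.4512, -0.0259, 0.0664]
eef_rot: [3.137, 0.384, 1.661]
force: [0.1, 0.7, -0.1]
grip_width: 0.0007
case-frame tcp [-0.0727  0.1296  0.0664] F case [ 0.1209  0.6937 -0.1112] rot [3.1365 0.3841 1.6614] g 0.0007067802742142051 t 36.4
time_s: 36.7
ee_pos: [0.452, -0.0338, 0.0663]
eef_rot: [3.136, 0.384, 1.661]
force: [-0.4, 0.3, -0.1]
grip_width: 0.0009
case-frame tcp [-0.0727  0.1217  0.0663] F case [-0.334   0.3568 -0.0792] rot [3.1364 0.3841 1.6609] g 0.0008788570391223514 t 36.7
scale 8.0
scale 5.0
```

View pics/s28.png

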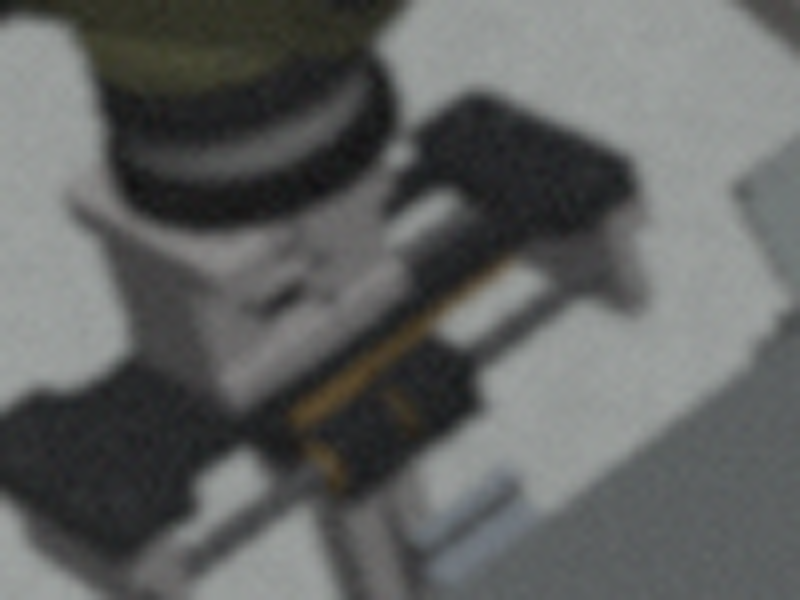

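View pics/t28.png

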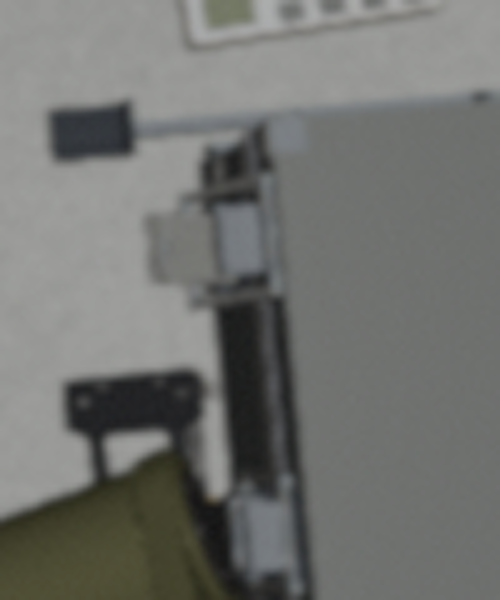

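```bash
python3 -m jog '[[0.03,0,-0.02,0,0,0,-1],[0.05,0,-0.06,0,0,0,-1],[0.05,0,-0.1,0,0,0,-1],[0.05,0.05,-0.13,0,0,0,-1],[0.05,0.1,-0.13,0,0,0,-1],[0.05,0.15,-0.13,0,0,0,-1],[0.05,0.15,-0.13,0,0,0,-1]]'; python3 - <<'E'
from h import *
where()
s=camera("side");crop(s,"s29.png",240,190,400,310)
s=camera("top");crop(s,"t29.png",320,170,420,245)
R=(Ro.from_euler('xyz',[np.pi,0,1.667])*Ro.from_euler('y',-np.radians(22)))
for y,z in((.142,.18),(.145,.15),(.15,.13),(.151,.112),(.151,.100),(.151,.091),(.149,.083),(.143,.075),(.138,.071),(.13,.067),(.122,.067)): goal(W(.077,y,z),R.as_euler('xyz'))
E
```

```text
time_s: 37.5
ee_pos: [0.5951, 0.0751, 0.1675]
eef_rot: [3.137, 0.384, 1.661]
force: [-0.8, 1.1, -0.4]
grip_width: 0.0003
case-frame tcp [0.0802 0.2164 0.1675] F case [-0.7287  1.1755 -0.4271] rot [3.1369 0.3842 1.661 ] g 0.00031604188732663055 t 37.5
scale 5.0
scale 8.0
row [-0.074  0.     0.016] [ 0.001  0.    -0.003] rows>= 1.5089653759200246
row [-0.06  -0.     0.043] [ 0.001  0.    -0.003] rows>= 1.4718014537025896
row [-0.047 -0.     0.06 ] [ 0.001  0.    -0.003] rows>= 1.5275160614733263
row [-0.04  -0.     0.076] [ 0.001  0.    -0.003] rows>= 1.7183472368932817
row [-0.035 -0.     0.087] [ 0.001  0.    -0.003] rows>= 1.8827701884618493
row [-0.032 -0.     0.096] [ 0.001  0.    -0.003] rows>= 2.016061345687945
row [-0.031 -0.     0.104] [ 0.001  0.    -0.003] rows>= 2.1649794852063704
row [-0.033 -0.     0.113] [ 0.001  0.    -0.003] rows>= 2.3649015825957695
row [-0.036 -0.     0.119] [ 0.001  0.    -0.003] rows>= 2.489872769534587
row [-0.042 -0.     0.126] [ 0.001  0.    -0.003] rows>= 2.653830476544202
row [-0.05  -0.     0.129] [ 0.001  0.    -0.003] rows>= 2.7607240359476695
```

View pics/s29.png

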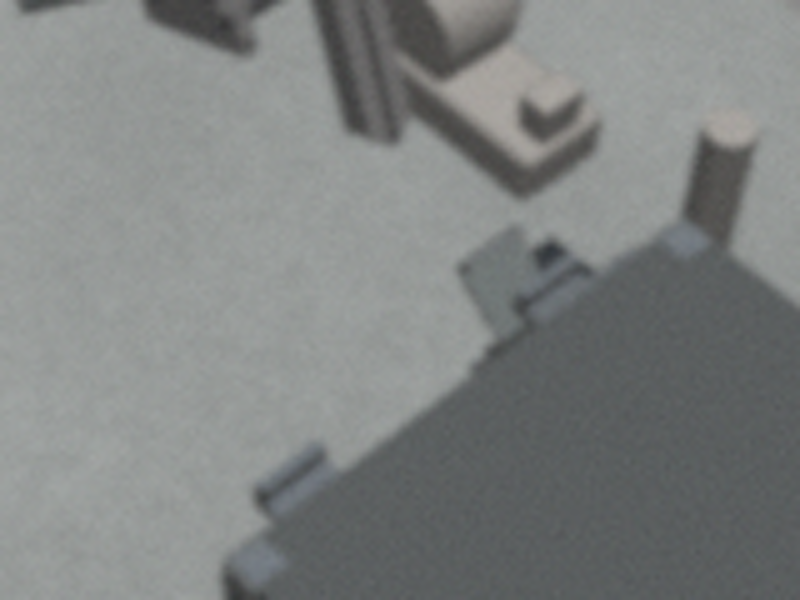

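View pics/t29.png

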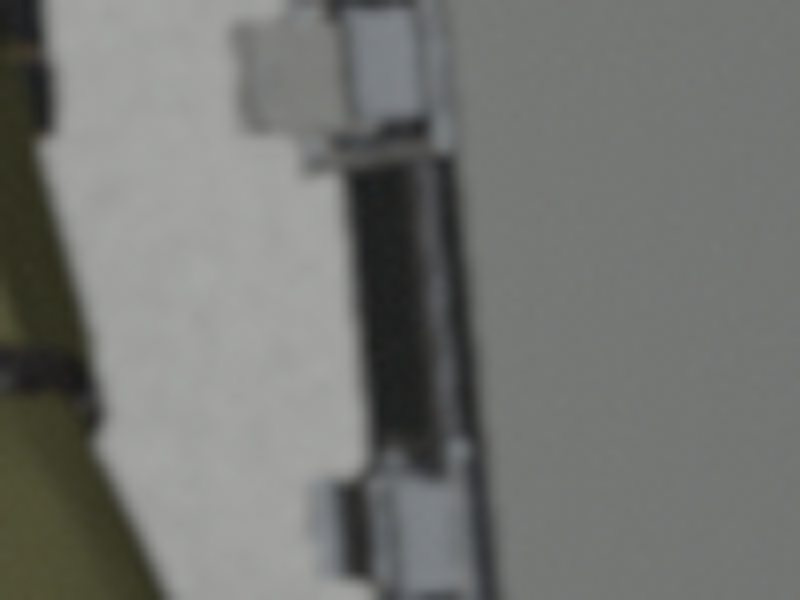

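```bash
python3 - <<'E'
from h import *
c=camera("top")
print(cf(onz(c,320+312/8,170+520/8,.05)),cf(onz(c,320+312/8,170+520/8,.07)),"keeper outer",cf(onz(c,320+375/8,170+540/8,.1685)))
for p in((.119,.05),(.131,.053),(.142,.06)): print(p,(proj(c,W(-.072,*p))-[320,170])*8)
lev=None
E
```

```text
[-0.0695  0.1172  0.05  ] [-0.0686  0.1212  0.07  ] keeper outer [-0.0722  0.1219  0.1685]
(0.119, 0.05) [307.7319 527.6922]
(0.131, 0.053) [275.119 531.312]
(0.142, 0.06) [247.3184 535.027 ]
```

```bash
python3 -m jog '[[-0.03,-0.001,-0.01,0,0,0,-1],[-0.074,-0.001,0.012,0,0,0,-1],[-0.074,-0.001,0.016,0,0,0,-1],[-0.066,-0.001,0.03,0,0,0,-1],[-0.06,-0.001,0.043,0,0,0,-1],[-0.053,-0.001,0.052,0,0,0,-1],[-0.047,-0.001,0.06,0,0,0,-1],[-0.043,-0.001,0.068,0,0,0,-1],[-0.04,-0.001,0.076,0,0,0,-1],[-0.037,-0.001,0.082,0,0,0,-1],[-0.035,-0.001,0.087,0,0,0,-1],[-0.035,-0.001,0.087,0,0,0,-1]]'; python3 - <<'E'
from h import *
where()
s=camera("side");crop(s,"s30.png",280,190,400,280)
s=camera("top");crop(s,"t30.png",320,130,420,250)
E
```

```text
time_s: 38.85
ee_pos: [0.5963, 0.0098, 0.0997]
eef_rot: [3.139, 0.384, 1.662]
force: [0.7, -0.7, 0.7]
grip_width: 0.0006
case-frame tcp [0.0752 0.1513 0.0997] F case [ 0.5833 -0.7746  0.7049] rot [3.1391 0.3842 1.6616] g 0.000615708223255564 t 38.85
scale 6.666666666666667
scale 5.0
```

View pics/s30.png

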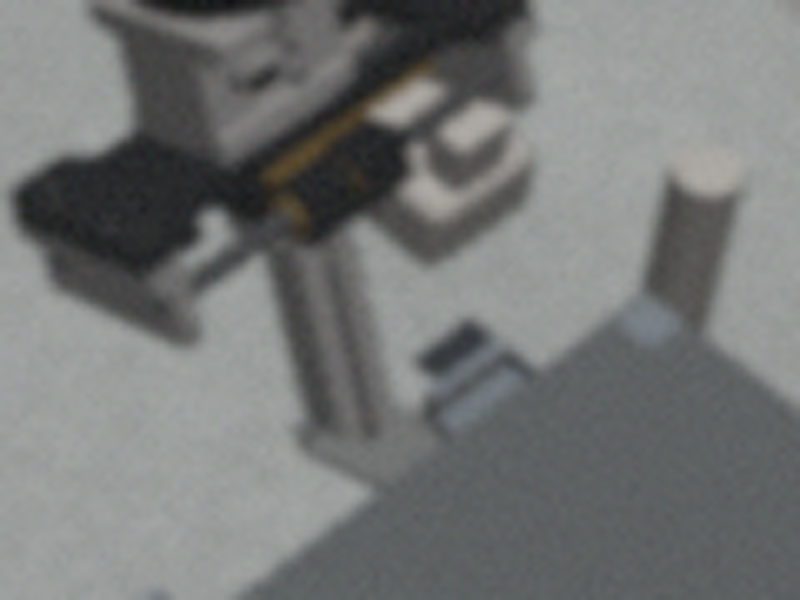

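View pics/t30.png

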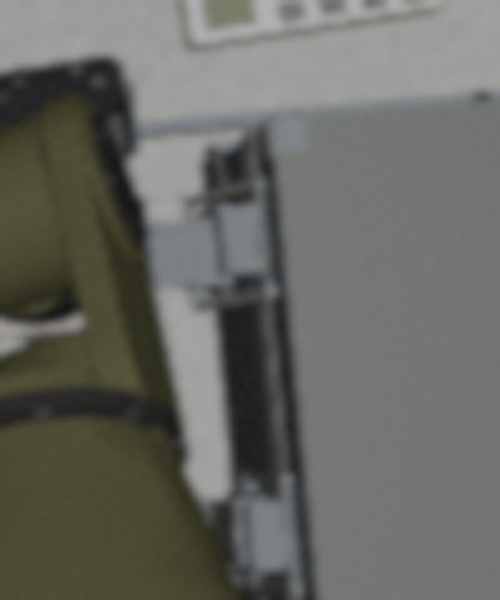

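Lever 2 follows, loop still in. Continue as for lever 1.

```bash
python3 -m jog '[[0.001,0,0.004,0,0,0,-1],[0.002,0,0.008,0,0,0,-1],[0.004,0,0.013,0,0,0,-1],[0.004,0,0.017,0,0,0,-1],[0.004,0,0.017,0,0,0,-1]]'; python3 -c "
from h import *
where()"
python3 -m jog '[[-0.002,0,0.01,0,0,0,-1],[-0.005,0,0.015,0,0,0,-1],[-0.008,0,0.018,0,0,0,-1],[-0.011,0,0.022,0,0,0,-1],[-0.011,0,0.022,0,0,0,-1]]'; python3 -c "
from h import *
where()"
python3 -m jog '[[-0.004,0,0.002,0,0,0,-1],[-0.007,0,0.003,0,0,0,-1],[-0.007,0,0.003,0,0,0,-1]]'; python3 - <<'E'
from h import *
where()
E
python3 -m jog '[[0.03,0,-0.02,0,0,0,-1],[0.05,0,-0.06,0,0,0,-1],[0.05,0,-0.1,0,0,0,-1],[0.05,-0.05,-0.13,0,0,0,-1],[0.05,-0.07,-0.16,0,0,0,-1],[0.1,-0.07,-0.18,0,0,0,-1],[0.1,-0.07,-0.18,0,0,0,-1]]'; python3 - <<'E'
from h import *
where()
s=camera("side");crop(s,"s31.png",240,190,400,310)
s=camera("top");crop(s,"t31.png",320,130,420,250)
E
```

```text
time_s: 39.45
ee_pos: [0.5974, 0.0067, 0.0836]
eef_rot: [3.137, 0.385, 1.661]
force: [0.7, -2.6, 3.8]
grip_width: 0.0005
case-frame tcp [0.0759 0.1481 0.0836] F case [ 0.4693 -2.6625  3.7511] rot [3.1367 0.3848 1.6607] g 0.0004897741168119641 t 39.45
time_s: 39.95
ee_pos: [0.5989, -0.0123, 0.0669]
eef_rot: [3.138, 0.385, 1.66]
force: [-0.4, 0.6, -0.9]
grip_width: 0.0006
case-frame tcp [0.0756 0.1291 0.0669] F case [-0.3122  0.6048 -0.9298] rot [3.1376 0.3848 1.6604] g 0.0005847435606637109 t 39.95
time_s: 40.25
ee_pos: [0.5996, -0.0203, 0.0669]
eef_rot: [3.137, 0.385, 1.66]
force: [-0.1, 0.2, -0.3]
grip_width: 0.0007
case-frame tcp [0.0756 0.121  0.0669] F case [-0.0837  0.1902 -0.2747] rot [3.1374 0.3849 1.6599] g 0.0007373309939850232 t 40.25
time_s: 40.95
ee_pos: [0.5143, 0.1366, 0.1973]
eef_rot: [3.134, 0.383, 1.662]
force: [0.0, -0.1, -0.6]
grip_width: 0.0003
case-frame tcp [0.0057 0.2854 0.1973] F case [ 0.021  -0.1473 -0.6303] rot [3.1345 0.3834 1.6619] g 0.0003199154622908822 t 40.95
scale 5.0
scale 5.0
```

View pics/s31.png

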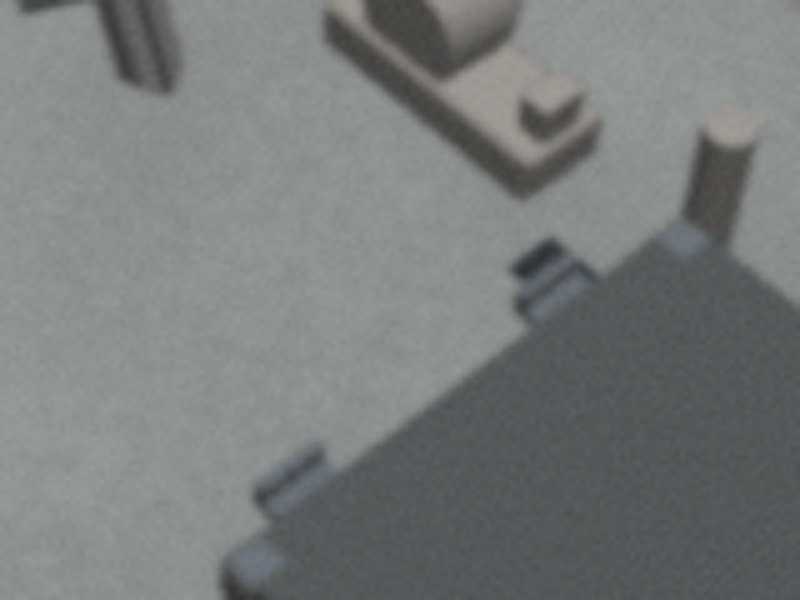

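View pics/t31.png

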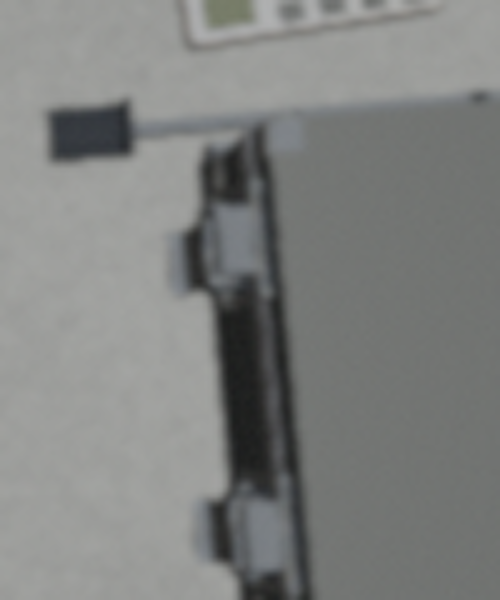

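```bash
python3 - <<'E'
from h import *
c=camera("top")
for u,v in((90,133),(50,113),(130,103),(130,155),(52,160)): print(cf(onz(c,320+u/5,130+v/5,.062)))
crop(c,"t32.png",310,130,390,190)
R=(Ro.from_euler('xyz',[np.pi,0,1.667])*Ro.from_euler('y',-np.radians(22)))
for p in((.153,.165,.12),(.153,.162,.075),(.153,.16,.06),(.153,.16,.044)):goal(W(*p),R.as_euler('xyz'))
E
```

```text
[0.1527 0.1551 0.062 ]
[0.1659 0.176  0.062 ]
[0.1672 0.1312 0.062 ]
[0.1384 0.1342 0.062 ]
[0.1398 0.1776 0.062 ]
scale 10.0
row [-0.079  0.147  0.114] [ 0.001  0.001 -0.004] rows>= 4.047597713497065
row [-0.065  0.147  0.157] [ 0.001  0.001 -0.004] rows>= 4.49433245526307
row [-0.061  0.147  0.172] [ 0.001  0.001 -0.004] rows>= 4.682897445814522
row [-0.055  0.147  0.186] [ 0.001  0.001 -0.004] rows>= 4.875234102642584
```

View pics/t32.png

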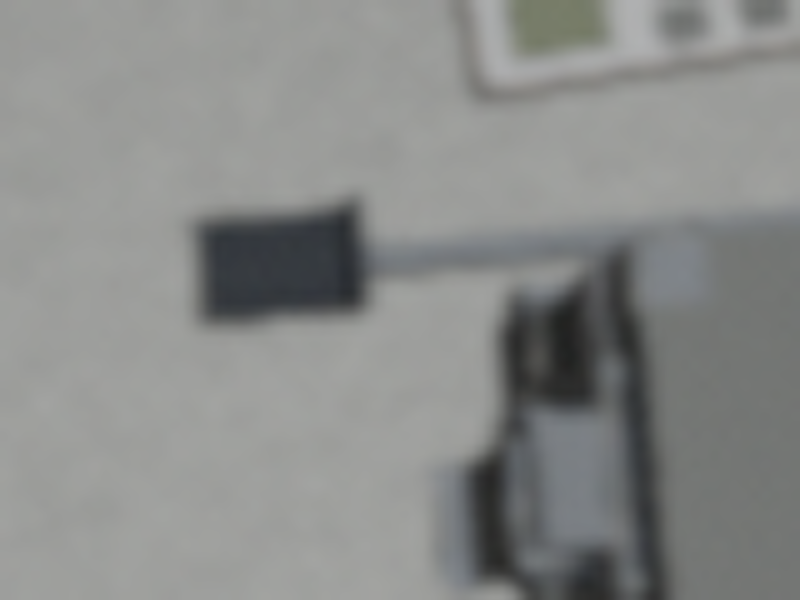

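```bash
python3 -m jog '[[-0.02,0.04,0,0,0,0,-1],[-0.04,0.08,0.03,0,0,0,-1],[-0.06,0.12,0.07,0,0,0,-1],[-0.075,0.147,0.1,0,0,-0.004,-1],[-0.079,0.147,0.114,0,0,-0.004,-1],[-0.074,0.147,0.134,0,0,-0.004,-1],[-0.065,0.147,0.157,0,0,-0.004,-1],[-0.065,0.147,0.157,0,0,-0.004,-1]]'; python3 - <<'E'
from h import *
where()
s=camera("side");crop(s,"s33.png",260,150,440,285)
R=(Ro.from_euler('xyz',[np.pi,0,1.667])*Ro.from_euler('y',-np.radians(22)))
for p in((.153,.16,.06),(.153,.16,.05),(.153,.16,.043)):goal(W(*p),R.as_euler('xyz'))
E
```

```text
time_s: 41.9
ee_pos: [0.6706, 0.0263, 0.0714]
eef_rot: [-3.136, 0.385, 1.669]
force: [-0.6, 0.4, -0.3]
grip_width: 0.0005
case-frame tcp [0.1507 0.1606 0.0714] F case [-0.5762  0.421  -0.3312] rot [-3.1361  0.3853  1.6688] g 0.00047509666416198067 t 41.9
scale 4.444444444444445
row [0.004 0.001 0.013] [-0.001  0.001  0.001] rows>= 0.2782561322110731
row [0.008 0.001 0.022] [-0.001  0.001  0.001] rows>= 0.47748781841708254
row [0.011 0.001 0.029] [-0.001  0.001  0.001] rows>= 0.6172457499839525
```

View pics/s33.png

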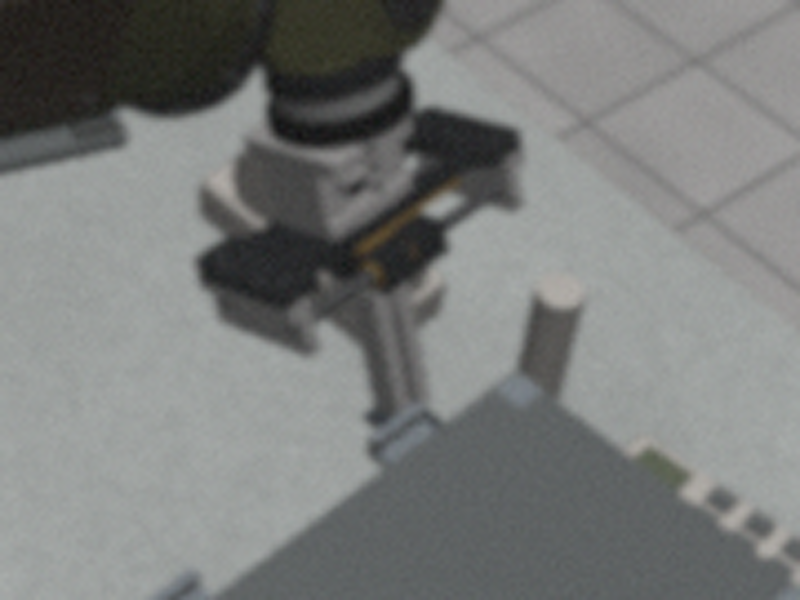

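```bash
python3 -m jog '[[0.004,0.002,0.013,0,0,0,-1],[0.006,0.002,0.018,0,0,0,-1],[0.008,0.002,0.022,0,0,0,-1],[0.01,0.002,0.026,0,0,0,-1],[0.011,0.002,0.029,0,0,0,-1],[0.011,0.002,0.029,0,0,0,-1]]'; python3 - <<'E'
from h import *
where()
R=(Ro.from_euler('xyz',[np.pi,0,1.667])*Ro.from_euler('y',-np.radians(22)))
for p in((.153,.15,.043),(.153,.13,.043),(.153,.11,.043)):goal(W(*p),R.as_euler('xyz'))
E
```

```text
time_s: 42.55
ee_pos: [0.6738, 0.0262, 0.0429]
eef_rot: [-3.14, 0.386, 1.668]
force: [1.4, -2.3, 5.1]
grip_width: 0.0001
case-frame tcp [0.1538 0.1602 0.0429] F case [ 1.1409 -2.4067  5.1122] rot [-3.1398  0.3855  1.6679] g 0.00010546969441350333 t 42.55
row [-0.009 -0.001  0.004] [-0.001  0.001  0.001] rows>= 0.20380838655329941
row [-0.028 -0.001  0.011] [-0.001  0.001  0.001] rows>= 0.6033391109991275
row [-0.047 -0.001  0.019] [-0.001  0.001  0.001] rows>= 1.0032438922280944
```

```bash
python3 -m jog '[[-0.009,-0.001,0.004,0,0,0,-1],[-0.018,-0.001,0.007,0,0,0,-1],[-0.028,-0.001,0.011,0,0,0,-1],[-0.037,-0.001,0.015,0,0,0,-1],[-0.046,-0.001,0.018,0,0,0,-1],[-0.055,-0.001,0.022,0,0,0,-1],[-0.055,-0.001,0.022,0,0,0,-1]]'; python3 - <<'E'
from h import *
where()
s=camera("side");crop(s,"s34.png",260,150,460,300)
R=(Ro.from_euler('xyz',[np.pi,0,1.667])*Ro.from_euler('y',-np.radians(22)))
for p in((.153,.0,.044),(.153,-.04,.044),(.153,-.06,.044)):goal(W(*p),R.as_euler('xyz'))
E
```

```text
time_s: 43.25
ee_pos: [0.6785, -0.0338, 0.0436]
eef_rot: [-3.14, 0.386, 1.667]
force: [0.3, -2.8, 5.3]
grip_width: 0.0003
case-frame tcp [0.1528 0.1    0.0436] F case [ 0.0536 -2.843   5.3418] rot [-3.1399  0.3858  1.6671] g 0.00029698538163176985 t 43.25
scale 4.0
row [-0.093  0.     0.037] [-0.001  0.001  0.   ] rows>= 2.0056063945113816
row [-0.13   0.     0.052] [-0.001  0.001  0.   ] rows>= 2.805601826202485
row [-0.149  0.     0.06 ] [-0.001  0.001  0.   ] rows>= 3.205600397107163
```

View pics/s34.png

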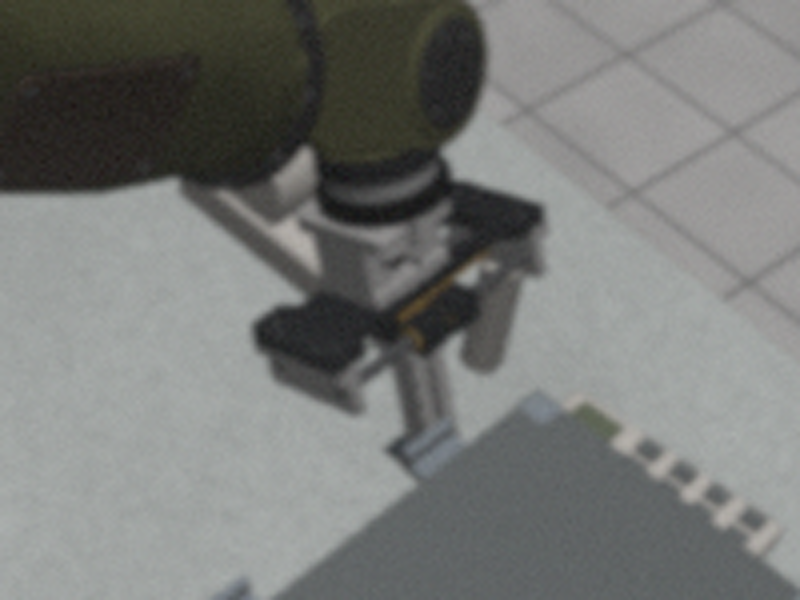

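```bash
python3 -m jog '[[-0.012,0,0.005,0,0,0,-1],[-0.024,0,0.01,0,0,0,-1],[-0.036,0,0.014,0,0,0,-1],[-0.048,0,0.019,0,0,0,-1],[-0.06,0,0.024,0,0,0,-1],[-0.072,0,0.029,0,0,0,-1],[-0.084,0,0.033,0,0,0,-1],[-0.096,0,0.038,0,0,0,-1],[-0.108,0,0.043,0,0,0,-1],[-0.12,0,0.048,0,0,0,-1],[-0.13,0,0.052,0,0,0,-1],[-0.13,0,0.052,0,0,0,-1]]'; python3 - <<'E'
from h import *
where()
s=camera("side");crop(s,"s35.png",260,150,500,330)
E
```

```text
time_s: 44.5
ee_pos: [0.6917, -0.1742, 0.0447]
eef_rot: [-3.14, 0.386, 1.666]
force: [-0.8, -2.2, 5.6]
grip_width: 0.0003
case-frame tcp [ 0.1524 -0.041   0.0447] F case [-1.0021 -2.0754  5.62  ] rot [-3.1397  0.3861  1.666 ] g 0.0002628799286805097 t 44.5
scale 3.3333333333333335
```

View pics/s35.png

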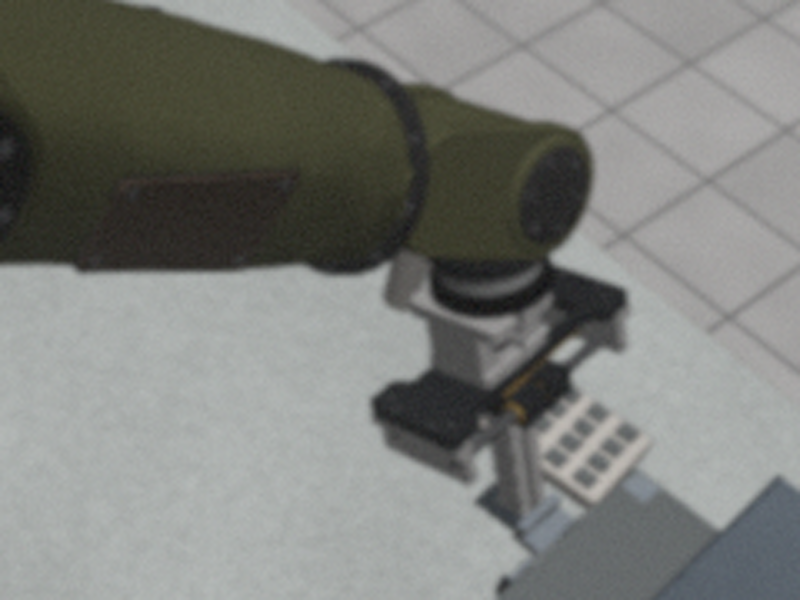

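Nearly home; continue slowly until the stop.

```bash
python3 -m jog '[[-0.008,0,0.003,0,0,0,-1],[-0.014,0,0.005,0,0,0,-1],[-0.019,0,0.007,0,0,0,-1],[-0.022,0,0.009,0,0,0,-1],[-0.025,0,0.01,0,0,0,-1],[-0.025,0,0.01,0,0,0,-1]]'; python3 -c "
from h import *
where()"; python3 -m jog '[[-0.004,0,0.001,0,0,0,-1],[-0.008,0,0.003,0,0,0,-1],[-0.008,0,0.003,0,0,0,-1]]'; python3 -c "
from h import *
where()"
```

```text
time_s: 45.15
ee_pos: [0.6941, -0.1951, 0.0435]
eef_rot: [-3.138, 0.379, 1.668]
force: [-6.6, 31.7, 5.5]
grip_width: 0.0001
case-frame tcp [ 0.1528 -0.062   0.0435] F case [-3.5566 32.1558  5.5364] rot [-3.1383  0.3788  1.6685] g 0.00013322837497764333 t 45.15
time_s: 45.45
ee_pos: [0.6944, -0.1956, 0.0425]
eef_rot: [-3.136, 0.368, 1.671]
force: [-15.6, 49.7, 16.8]
grip_width: 0.0003
case-frame tcp [ 0.1531 -0.0625  0.0425] F case [-10.8071  50.9622  16.7533] rot [-3.1355  0.3684  1.6714] g 0.00026092410483517466 t 45.45
```

```bash
python3 -m jog '[[0.008,0,-0.003,0,0,0,-1],[0.012,0,-0.01,0,0,0,-1],[0.014,0,-0.03,0,0,0,-1],[0.014,0,-0.07,0,0,0,-1],[0.04,0,-0.12,0,0,0,-1],[0.08,0,-0.16,0,0,0,-1],[0.13,-0.03,-0.19,0,0,0,-1],[0.18,-0.06,-0.21,0,0,0,-1],[0.23,-0.09,-0.21,0,0,0,-1],[0.28,-0.12,-0.21,0,0,0,-1],[0.32,-0.15,-0.21,0,0,0,-1],[0.32,-0.15,-0.21,0,0,0,-1]]'; python3 - <<'E'
from h import *
where()
s=camera("side");crop(s,"s36.png",260,150,560,375)
s=camera("top");crop(s,"t36.png",360,120,500,260);cv2.imwrite("pics/top36.png",s["image"][:,:,::-1])
for p in((-.072,.119,.05),(.077,.119,.05),(-.072,.116,.1685),(.077,.116,.1685)): print(proj(s,W(p[0],p[1]-.21,p[2])))
print([proj(s,W(x,-.12,.185)) for x in(-.131,.131)])
E
```

```text
time_s: 46.65
ee_pos: [0.5086, 0.1616, 0.1251]
eef_rot: [-3.136, 0.368, 1.671]
force: [0.6, 1.6, -0.7]
grip_width: 0.0006
case-frame tcp [0.0024 0.3108 0.1251] F case [ 0.7955  1.543  -0.6694] rot [-3.136   0.3679  1.6705] g 0.0005990265158508762 t 46.65
scale 2.6666666666666665
scale 4.285714285714286
[433.3356 228.6134]
[427.4861 175.6074]
[452.7483 229.0075]
[446.1331 169.9015]
[array([468.8438, 251.9981]), array([456.9078, 146.3803])]
```

View pics/s36.png

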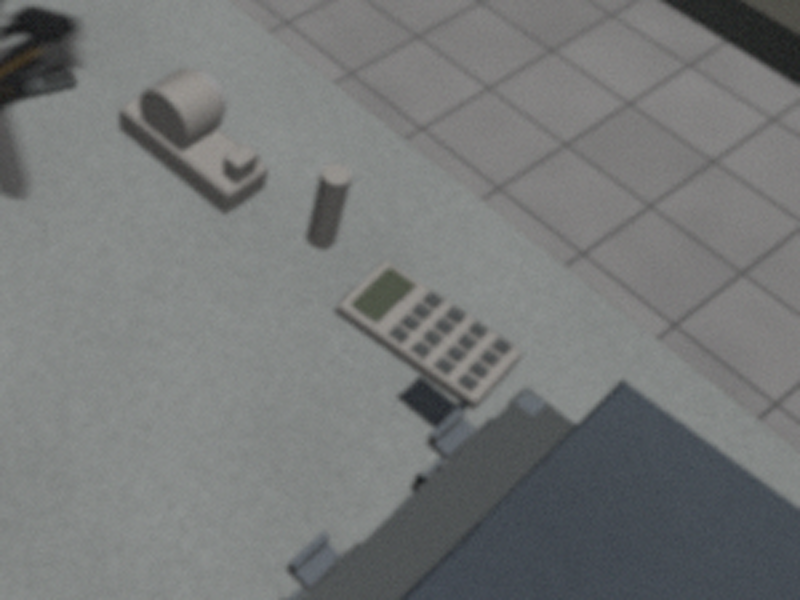

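View pics/t36.png

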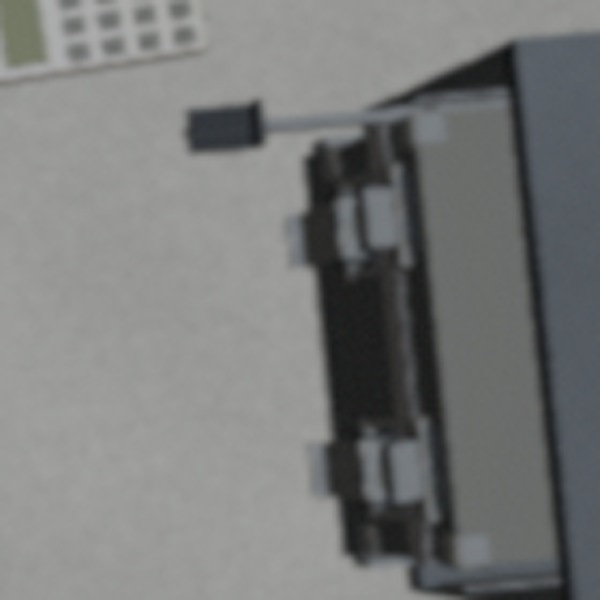

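View pics/top36.png

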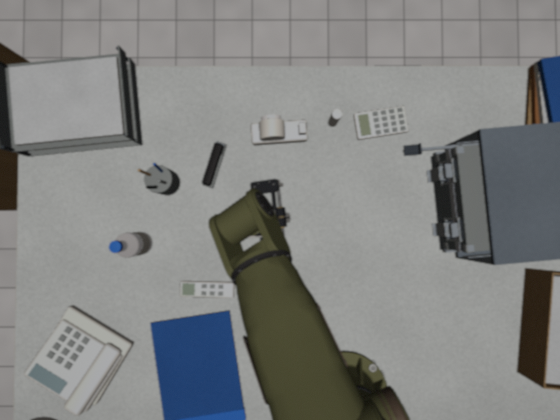

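```bash
python3 - <<'E'
from h import *
s=camera("top")
a=cf(onz(s,412.5,150.3,.062));print("pad",a)
im=s["image"][:,:,::-1].copy();u0,v0,u1,v1=420,150,480,260
im=cv2.resize(im[v0:v1,u0:u1],None,fx=5.4,fy=5.4,interpolation=cv2.INTER_CUBIC)
def dot(p,col):
    q=(proj(s,W(p[0],p[1]-.21,p[2]))-[u0,v0])*5.4;cv2.circle(im,(int(q[0]),int(q[1])),2,col,-1)
b=im.copy()
for xc in(-.073,.077):
    for dx in(-.031,.031):
        dot((xc+dx,.107,.1635),(0,0,255));dot((xc+dx,.093,.1635),(0,255,0));dot((xc+dx,.115,.11),(255,0,0))
    for dx in(-.017,.017): dot((xc+dx,.116,.1685),(0,255,255))
cv2.imwrite("pics/t37.png",np.hstack([b,im]))
E
```

```text
pad [ 0.1501 -0.0527  0.062 ]
```

View pics/t37.png

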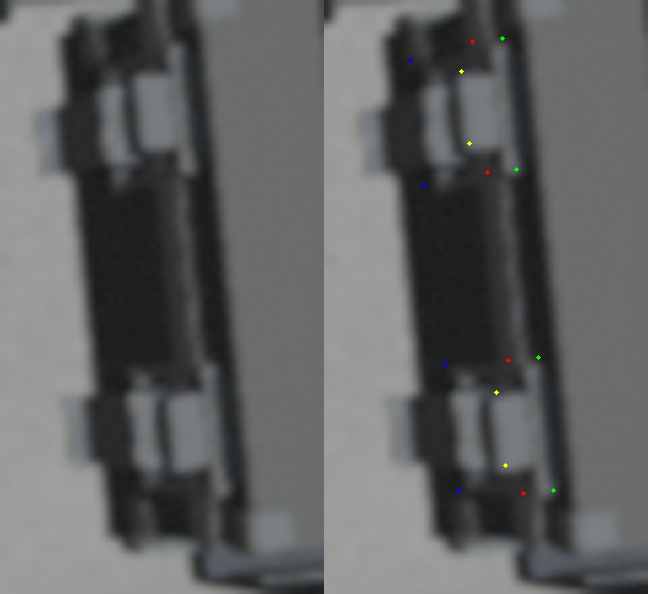

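```bash
python3 -m jog '[[0,0,0,0,0,0,-1],[0,0,0,0,0,0,-1],[0,0,0,0,0,0,-1]]'; python3 -c "
from station import ctrl
print(ctrl.hand_in())"
```

```text
time_s: 47.1
ee_pos: [0.5094, 0.1613, 0.1253]
eef_rot: [-3.135, 0.368, 1.673]
force: [0.6, -0.0, -0.7]
grip_width: 0.0005
the job is handed in; nothing more can be done
None
```

The job is handed in at about 47 s. Only two radios were on the desk. I laid both side by side on the foam, shut the lid, hooked both loops, snapped both levers down, then pressed the release and pushed the tray in until it hit its stop.

**Snag along the way:** my first push on the right-hand loop (latch 2) pressed its lever down instead of tipping the loop in. Two attempts to grip the loop's bar missed and lowered it further. I then gripped the loop by its legs and raised the lever to its stop. From there I laid the loop over the keeper, and it latched like the first.

**Last checks (from the pictures, as there is no joint readout):**
- **Tray:** the release pad moved about 0.21 m, and the finger met the stop at about 50 N on the pad lip.
- **Latches:** both lever lips appear where a fully closed lever should be. Both loop bars show between keeper lip and lid, close against the lid. I judged their height only from the levers' resistance and the snap.
- **Lid:** shut.
- **Radios:** last seen lying flat on the foam before I closed the lid. I could not check them afterwards.
- **Other objects:** they look unmoved by eye, and the gripper is clear of everything.

No check failed or disagreed at the end.

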